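# Pack the gearmotor spares case and shut its lid

## Task

Pack the gearmotor overhaul kit: set the ball bearing, the hexagon nut, the coupling hub and the brake rectifier block, each lying as it does on the bench, down on the floor of the nest of its own outline in the open spares case. When all four are in, with nothing standing above the rim, shut the lid fully.

Things in the scene. Friction and masses are not known exactly. Their poses are not given: they have to be found in the camera images.
- bearing_mid (a point): Ball bearing lying flat: steel ring, 52 mm outer diameter, 22 mm high, 20 mm bore, dark seals. Point: its centre, half-way up (11 mm above its underside); z is its axis, up. Grip it across the outside on its upper half, so that the fingers stay above the nest's 8 mm collar when it is set down. About 0.2 kg. It goes into the large round nest.
- nut_mid (a point): Dark steel hexagon nut lying flat: 50 mm across flats, 58 mm across corners, 28 mm high, 30 mm hole. Point: its centre, half-way up (14 mm above its underside); z up; x is square to one pair of flats (the others at 60 and 120 degrees to it). Grip it across two flats, from outside. About 0.3 kg. It goes into the hexagonal nest.
- hub_mid (a point): Claw coupling hub standing on its plain end: bright metal cylinder, 40 mm diameter, 26 mm high, 19 mm bore, with three 14 mm high claws on top (40 mm high in all). Point: on its axis, half-way up (20 mm above its underside); z up. Grip it across the plain cylinder, below the claws. About 0.22 kg. It goes into the small round nest.
- rectifier_mid (a point): Brake rectifier: black moulded block 60 mm long (its x), 30 mm wide (its y), 28 mm high, a row of screw terminals on top. Point: its centre, half-way up (14 mm above its underside); z up. About 0.12 kg. It goes into the rectangular nest, either way round.
- nest_large_round_floor (a point): Nest in the case: an 8 mm high white collar with sloped inner walls and a dark floor on a white 104 mm tray; the large circle, 58 mm across at the floor, 68 mm at the top; for the bearing. Point: centre of its floor, 10 mm above the bench; z up, x along the lid's hinge line, y from hinge to the case's front. The four nests lie two by two, 104 mm apart, in any order, each 60 mm from the inside of the case's nearest walls.
- nest_hexagon_floor (a point): Nest in the case: an 8 mm high white collar with sloped inner walls and a dark floor on a white 104 mm tray; the hexagon, 57 mm across flats at the floor, 67 mm at the top, one pair of flats square to its x; for the nut. Point: centre of its floor, 10 mm above the bench; z up, x along the lid's hinge line, y from hinge to the case's front.
- nest_small_round_floor (a point): Nest in the case: an 8 mm high white collar with sloped inner walls and a dark floor on a white 104 mm tray; the small circle, 46 mm across at the floor, 56 mm at the top; for the coupling hub. Point: centre of its floor, 10 mm above the bench; z up, x along the lid's hinge line, y from hinge to the case's front.
- nest_rectangle_floor (a point): Nest in the case: an 8 mm high white collar with sloped inner walls and a dark floor on a white 104 mm tray; the rectangle, 66 by 36 mm at the floor, 76 by 46 mm at the top, long side along y; for the rectifier. Point: centre of its floor, 10 mm above the bench; z up, x along the lid's hinge line, y from hinge to the case's front.
- lid_edge (a point): Middle of the lid's free edge, half-way through its 12 mm thickness. Black lid, 234 mm wide, of a black open case (234 mm square, 5 mm walls, rim 56 mm above the bench, fixed), hinged on the case's right (-y) side. Axes turn with the lid: x along the hinge, y from hinge to free edge, z out of its outer face. The hinge line lies 246 mm back along -y and 6 mm along -z, 56 mm above the bench.
- lid (a joint): Lid angle, rad: 0 shut on the rim, 1.57 upright, 1.75 to 2.0 (leaning back) at the start, stop at 2.1. Stiff friction hinge (0.6 N m): it stays where it is left; pushing the free edge takes up to 5 N. Push it over with shut fingers from its outer (-y) side, then press down on top near the free edge: 68 mm above the bench when shut.
Mind the look-alikes: they are no part of the job. What is meant by the part that bears rectifier_mid is not blue, green or orange, and is the larger of those in its own colour.

How it is judged:
By the outcome, as a careful person would: the job done as asked, in the order asked, and still so for the second after the job is handed in, with the robot touching nothing.
It also fails if it takes over 128 s, if anything falls off the work surface, if the arm or the gripper's body presses on something with over 40 N, if the wrist force passes 120 N, or if a joint passes its speed limit or range.

## Robot

A 7-joint arm with a two-finger parallel gripper is mounted at the origin on the work surface. World frame = base frame: x ahead of the robot, y to its left, z up, the work surface at z = 0. Lengths are in m, angles in rad, forces in N, time in s.
With the tool pointing down it reaches from about 0.35 to 0.9 m from the base axis. Payload 7.2 kg.
Tool frame: the origin (TCP) lies midway between the tips of the shut fingers; the grasp point (between the pads) lies 19 mm behind it; x points along the fingers, z is the direction in which the jaws open and shut, and the axes are right-handed (so a half turn about x gives the same grasp; the last joint's range is limited). The gripper opens to 85 mm and grips with 20 to 120 N. Pads are 22 mm wide; open, the fingers measure 114 mm over their backs; the gripper's body (76 mm by 85 mm) begins 54 mm behind the grasp point. The pads swing forward as they close: fully open they stand 13 mm farther back than shut.
Start: joints at [-1.397, 0.411, -0.013, 1.596, 0.006, 1.134, -0.082], TCP at [0.15, 0.607, 0.231] pointing down, gripper open.
Joint ranges: [-2.95, 2.95], [-0.29, 1.99], [-1.47, 1.44], [0.14, 2.54], [-1.03, 4.17], [0.13, 1.85], [-2.86, 2.86]. Speed limits (rad/s): [2.39, 2.39, 3.01, 3.01, 3.14, 3.14, 3.14].

## Interface

Orientations are given as [roll, pitch, yaw] about the fixed x, y, z axes, in that order (R = Rz(yaw) Ry(pitch) Rx(roll)).
In Python, from bench import r, cams gives the robot as it stands.
- The arm moves only by the shell command python3 -m pendant 'ROWS' [FORCE]. ROWS is JSON, a list of rows, each a list of 5 numbers: the shift along the tool's x, y, z as a fraction of full scale, then the turn about the tool's x as a fraction of full scale, then the opening, from 0 (shut) to 1 (fully open). A call has 1 to 8 rows; each row shifts and turns the commanded pose from where the row before left it, along the tool's axes as they then stand; what a row does not reach is not made up. Full scale, the value 1, is 10 cm for a shift and 60 degrees for a turn. A row lasts 1/12 s, in which the tool goes at most 41.7 mm and 7.16 degrees, less where a joint would pass 70% of its speed; a pose out of reach is approached as far as the arm can. A call with a number of a shift or a turn outside -1 to 1 is refused whole. A call with a gripper value outside its range is refused whole. The fingers move at their own pace and stop on an object; FORCE is the grip in N (left out, the last holds). Time passes only in rows, so rows that do not move let the fingers close. It gives the time, the measured TCP pose, the force and the opening at its end, in the units of the state.
- r.read_state(): the state, without advancing time (a new reading comes with each control period).
- cams.grab_frame(name): name is "side" or "top" or "wrist"; returns a dict with "pixels" (384x512x3 uint8, red, green, blue), "depth" (384x512 float32, m along the optical axis (not along the pixel's ray), 0 where there is no reading), "intrinsics" (3x3 intrinsics, pixels), "k1" (the pictures are not rectified: a ray, as slopes to the right and down, at radius r is drawn at 1 + k1 r^2 times it, then the intrinsics apply), "eye" and "orientation" of the camera in the world. Camera axes: x right, y up, looking along -z (the intrinsics and any distortion apply to the point x, -y, -z); pixel columns grow to the right and rows downward; lengths in m; the calibration is good to about 2 mm. A picture is of the moment at which its call begins.
- r.finish_job(): hands the job in, once; it reports no verdict.
The state is a dict: "time": time; "q": joint angles; "joint_velocities": joint speeds; "joint_efforts": joint torques, N m; "tool_pos": TCP position; "tcp_rot": TCP orientation; "ft_force": force on the tool from outside, world axes, zero at the start; "torque": the same for the moment, N m; "width": opening from 0.0 (shut) to 1.0 (fully open).
Only numpy, scipy, OpenCV 4.12 (cv2) and the standard library are available. Lean on these libraries where they do the work, as an engineer would, in place of code of your own. Each camera call takes 0.05 s, during which the arm holds its last target.

## Working session

There is one attempt and no reset: what is moved stays moved. The work goes in short steps, Python scripts to look and compute and a shell command to move; the robot and the scene stay as the last step left them, time stands still between calls to the robot, and variables do not carry over. Pictures are saved under pics/ and viewed, and the job is handed in when it is done.

```bash
ls; mkdir -p pics
python3 - <<'E'
from bench import r,cams
import cv2,numpy as np
s=r.read_state(); print({k:np.round(v,3).tolist() for k,v in s.items()})
for n in ["side","top","wrist"]:
    f=cams.grab_frame(n)
    cv2.imwrite(f"pics/{n}0.png",f["pixels"][:,:,::-1])
    np.savez(f"{n}0.npz",**{k:np.array(v) for k,v in f.items()})
    print(n,f["intrinsics"],f["k1"],f["eye"],f["orientation"])
E
```

```text
pics
{'time': 0.0, 'q': [-1.397, 0.412, -0.013, 1.597, 0.006, 1.134, -0.082], 'joint_velocities': [-0.0, -0.001, 0.002, 0.001, 0.0, -0.003, -0.0], 'joint_efforts': [-0.002, -60.063, 0.681, -29.942, 0.014, 0.011, -0.0], 'tool_pos': [0.15, 0.606, 0.23], 'tcp_rot': [-3.076, 1.569, -1.747], 'ft_force': [0.349, -0.069, -0.503], 'torque': [0.012, -0.048, -0.015], 'width': 1.001}
side [[388.31262855   0.         253.59020649]
 [  0.         388.31262855 191.41514745]
 [  0.           0.           1.        ]] 0.04303646878045283 [0.43009979 0.54793641 0.65068948] [ 0.76347408 -0.01643656 -2.85444879]
top [[395.01214154   0.         259.47318651]
 [  0.         395.01214154 187.83424587]
 [  0.           0.           1.        ]] -0.10301144235545547 [0.40602181 0.02675628 1.07863628] [ 0.16666396 -0.02703071 -1.55918089]
wrist [[269.72064522   0.         257.4398654 ]
 [  0.         269.72064522 191.29230598]
 [  0.           0.           1.        ]] -0.03807790805417607 [0.07304779 0.62582631 0.37450418] [-0.30788531  0.0020998   1.3290096 ]
```

View pics/top0.png

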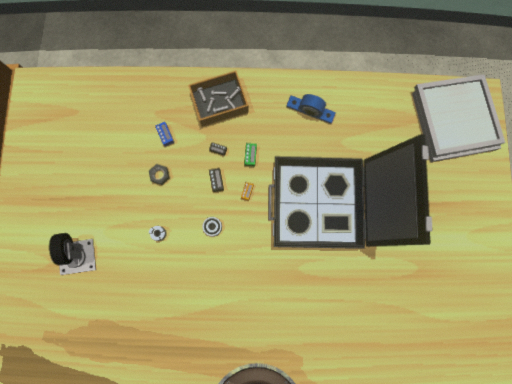

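View pics/side0.png

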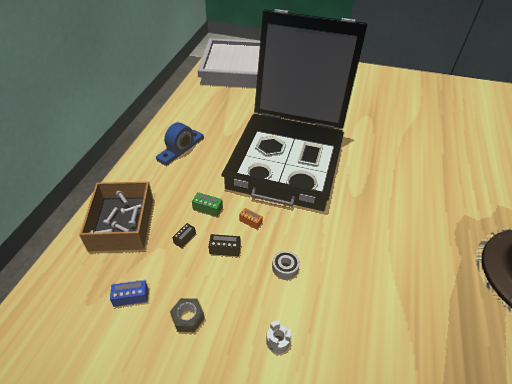

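View pics/wrist0.png

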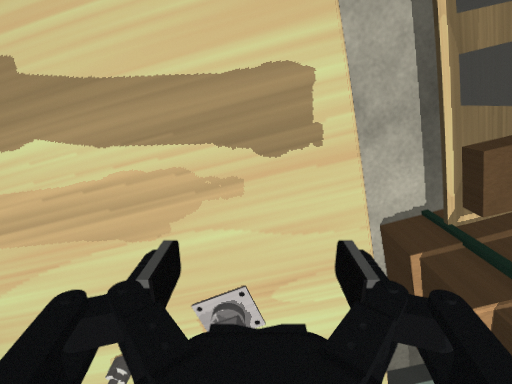

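The top view shows the case at (318,202), with its lid leaning back on the right. The bearing is at (212,227), the nut at (159,175) and the hub at (157,233).

Things that could be taken for the rectifier:
- large black block (216,180)
- small black block (218,149)
- blue block (164,134)
- green block (250,155)
- orange block (247,192)

The black, larger one at (216,180) fits the description. I'll check it in a close crop while measuring.

```bash
cat > h.py <<'E'
import numpy as np,cv2
from scipy.spatial.transform import Rotation as Ro
def R(o): return Ro.from_euler('xyz',o).as_matrix()
def rays(f,px):
    n=cv2.undistortPoints(np.array(px,float).reshape(-1,1,2),np.array(f["intrinsics"]),np.array([float(f["k1"]),0,0,0,0])).reshape(-1,2)
    d=np.c_[n[:,0],-n[:,1],-np.ones(len(n))]
    return d@R(f["orientation"]).T
def onz(f,px,z):
    d=rays(f,px); e=np.array(f["eye"]); return e+d*((z-e[2])/d[:,2])[:,None]
def cloud(f):
    dp=np.array(f["depth"]); h,w=dp.shape
    u,v=np.meshgrid(np.arange(w),np.arange(h))
    d=rays(f,np.c_[u.ravel(),v.ravel()])
    P=np.array(f["eye"])+d*dp.ravel()[:,None]; P[dp.ravel()==0]=np.nan
    return P.reshape(h,w,3)
def proj(f,P):
    Q=(np.atleast_2d(P)-np.array(f["eye"]))@R(f["orientation"])
    n=np.c_[Q[:,0],-Q[:,1]]/-Q[:,2:3]
    k=1+float(f["k1"])*(n**2).sum(1,keepdims=True)
    K=np.array(f["intrinsics"]); return n*k*[K[0,0],K[1,1]]+[K[0,2],K[1,2]]
E
python3 - <<'E'
from h import *
f=np.load("top0.npz"); P=cloud(f)
z=P[:,:,2]
print("table z",np.nanmedian(z[280:330,150:350]))
m=((z>0.008)&(z<0.3)).astype(np.uint8)
n,lab,st,c=cv2.connectedComponentsWithStats(m)
for i in range(1,n):
    if st[i,4]>40:
        q=P[lab==i]; top=np.nanpercentile(q[:,2],90); t=q[q[:,2]>top-.006]
        print(np.round(c[i]),st[i].tolist(),"top",round(top,4),"mean xy",np.round(np.nanmean(t,0),4),"ext",np.round(np.nanpercentile(q,[2,98],0)[:,:2],3).tolist())
im=f["pixels"]
a=cv2.resize(im[110:260,130:260],None,fx=4,fy=4,interpolation=cv2.INTER_CUBIC)
cv2.imwrite("pics/crop1.png",a[:,:,::-1])
a=cv2.resize(im[145:260,260:440],None,fx=4,fy=4,interpolation=cv2.INTER_CUBIC)
cv2.imwrite("pics/crop2.png",a[:,:,::-1])
s=np.load("side0.npz");z=cloud(s)[:,:,2];print("side table",np.nanmedian(z[280:370,330:440]))
E
```

```text
table z 0.0002842781005538697
[219.  98.] [188, 70, 61, 57, 2156] top 0.0537 mean xy [0.8365 0.1178 0.054 ] ext [[0.767, 0.046], [0.904, 0.191]]
[387. 174.] [268, 75, 237, 174, 19126] top 0.2543 mean xy [ 0.5415 -0.3299  0.2783] ext [[0.432, -0.674], [0.898, -0.043]]
[311. 107.] [287, 94, 48, 29, 768] top 0.0702 mean xy [ 0.8171 -0.1441  0.0695] ext [[0.785, -0.205], [0.849, -0.082]]
[164. 134.] [155, 122, 19, 25, 263] top 0.0307 mean xy [0.7333 0.2672 0.0283] ext [[0.702, 0.243], [0.762, 0.289]]
[217. 148.] [209, 142, 18, 13, 149] top 0.0237 mean xy [0.6953 0.1177 0.0216] ext [[0.68, 0.096], [0.708, 0.139]]
[250. 154.] [244, 143, 13, 23, 249] top 0.0311 mean xy [0.6793 0.0268 0.0287] ext [[0.649, 0.011], [0.708, 0.041]]
[159. 174.] [149, 164, 20, 21, 243] top 0.0307 mean xy [0.618  0.2756 0.0284] ext [[0.595, 0.252], [0.642, 0.299]]
[216. 179.] [209, 167, 15, 25, 259] top 0.0311 mean xy [0.6062 0.1193 0.0287] ext [[0.577, 0.102], [0.635, 0.136]]
[247. 190.] [241, 182, 13, 18, 146] top 0.0247 mean xy [0.577  0.0344 0.0221] ext [[0.556, 0.021], [0.6, 0.048]]
[212. 226.] [202, 217, 20, 19, 264] top 0.0244 mean xy [0.4792 0.1271 0.0222] ext [[0.455, 0.103], [0.503, 0.15]]
[157. 233.] [149, 226, 17, 15, 174] top 0.0402 mean xy [0.4583 0.2708 0.0394] ext [[0.439, 0.252], [0.476, 0.289]]
[ 65. 251.] [49, 233, 36, 34, 939] top 0.1235 mean xy [0.409  0.4984 0.1226] ext [[0.368, 0.471], [0.446, 0.514]]
[256. 377.] [224, 367, 66, 17, 721] top 0.0168 mean xy [0.0864 0.0021 0.0142] ext [[0.073, -0.072], [0.11, 0.076]]
side table -0.000759781025057138
```

View pics/crop1.png

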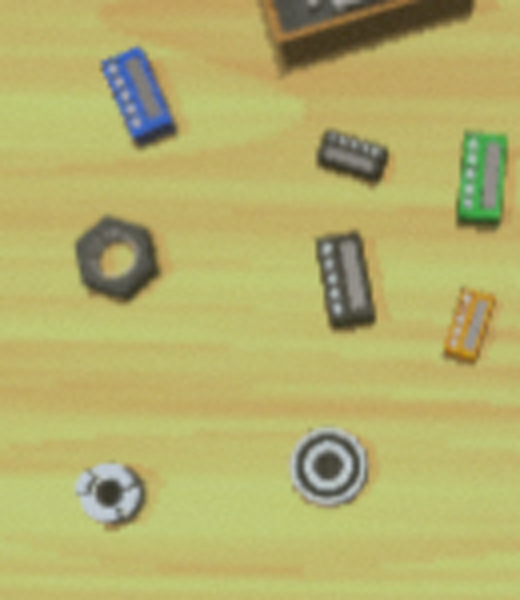

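View pics/crop2.png

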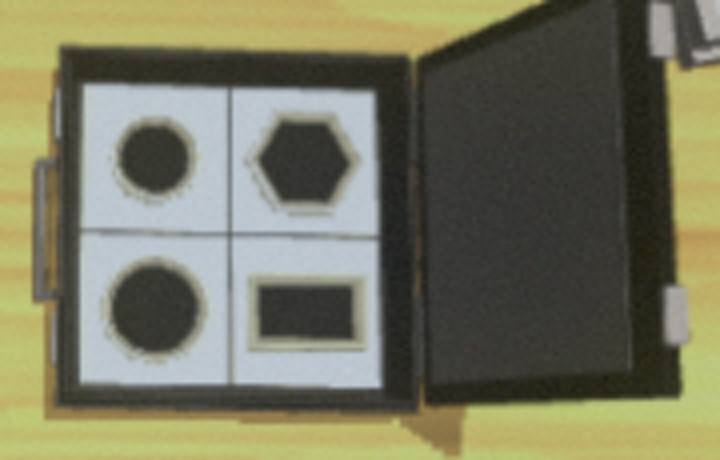

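Run:
```python
from h import *
t=np.load("top0.npz"); s=np.load("side0.npz")
from bench import r
st=r.read_state(); Rt=R(st["tcp_rot"]); print("tool axes x,y,z (rows):\n",np.round(Rt.T,3))
def contours(f,box,cond,zs):
    im=f["pixels"].astype(int); x0,y0,x1,y1=box
    m=np.zeros(im.shape[:2],np.uint8); m[y0:y1,x0:x1]=cond(im)[y0:y1,x0:x1]
    cs,_=cv2.findContours(m,cv2.RETR_EXTERNAL,cv2.CHAIN_APPROX_NONE)
    for c in cs:
        if cv2.contourArea(c)>60:
            M=cv2.moments(c);cc=[M['m10']/M['m00'],M['m01']/M['m00']]
            w=onz(f,c.reshape(-1,2),zs)[:,:2]
            rr=cv2.minAreaRect((w*1000).astype(np.float32))
            print(np.round(cc,1),"xy",np.round(onz(f,[cc],zs)[0],4),"rect",np.round(rr[0],1),np.round(rr[1],1),round(rr[2],1))
dark=lambda im:(im.max(2)<75)
print("nests top");contours(t,(277,162,358,244),dark,0.012)
print("nests side");contours(s,(240,130,338,192),dark,0.012)
print("blocks top");contours(t,(205,160,230,195),dark,0.028)
print("blocks side");contours(s,(205,230,245,260),dark,0.02)
# lid
P=cloud(t); 
q=P[145:240,370:425].reshape(-1,3); q=q[np.isfinite(q[:,0])&(q[:,2]>.08)]
c=q.mean(0);u,sv,vt=np.linalg.svd(q-c,full_matrices=False); print("lid plane n",vt[2],"pt",c, "maxz",np.nanmax(q[:,2]))
```

```text
tool axes x,y,z (rows):
 [[-0.    -0.001 -1.   ]
 [-0.971  0.239 -0.   ]
 [ 0.239  0.971 -0.001]]
nests top
[336.  222.5] xy [ 0.4934 -0.2099  0.012 ] rect [ 493.4 -210. ] [30.1 61.5] 0.5
[298.2 221.8] xy [ 0.4943 -0.1061  0.012 ] rect [ 494.4 -106.3] [53.5 52.4] 45.3
[298.2 184.1] xy [ 0.5979 -0.1064  0.012 ] rect [ 598.4 -107.4] [40.9 41.8] 45.5
[335.6 185. ] xy [ 0.5973 -0.2106  0.012 ] rect [ 597.3 -210.5] [50.6 58.9] 0.9
[326.6 178. ] xy [ 0.6164 -0.1859  0.012 ] rect [ 550.1 -161. ] [226.2 225.5] 0.3
nests side
[275.7 182.2] xy [ 0.5524 -0.0854  0.012 ] rect [548.1 -99. ] [183.2  80.6] 17.4
[310.  153.6] xy [ 0.495  -0.2099  0.012 ] rect [ 495.2 -210.6] [59.5 35.7] 89.3
[270.2 145.7] xy [ 0.5985 -0.2099  0.012 ] rect [ 598.3 -210.6] [59.8 50.9] 29.7
[300.2 144.6] xy [ 0.5257 -0.2374  0.012 ] rect [ 551.3 -193.1] [250.7 235.8] 8.1
blocks top
blocks side
[224.3 244.9] xy [0.605  0.1239 0.02  ] rect [605.2 123.2] [61.6 47.4] 11.8
lid plane n [0.0074454  0.97171618 0.2360344 ] pt [ 0.54593691 -0.3100993   0.20330065] maxz 0.30063513005222164
```

The nests come out 104 mm apart, as they should be. Large round is at (0.494,-0.106), small round at (0.598,-0.106), hexagon at (0.598,-0.210) and rectangle at (0.494,-0.210). In the close crop the larger black block at crop (345,280) is clearly bigger than the small black one at (353,157), so the choice stands. Next I'll square up the tool and work out the wrist-camera geometry.

```bash
python3 -m pendant '[[0,0,0,-0.115,1],[0,0,0,-0.115,1],[0,0,0,0,1]]' 40
python3 - <<'E'
from h import *
from bench import r
w=np.load("wrist0.npz")
T=np.array([0.15,0.606,0.23]); Rt=R([-3.076,1.569,-1.747])
print("tcp px",proj(w,T), "grasp", proj(w,T-0.019*Rt[:,0]))
print("cam in tool",(w["eye"]-T)@Rt, "view dir in tool", Rt.T@(-R(w["orientation"])[:,2]), "right in tool",Rt.T@R(w["orientation"])[:,0])
print("image corners on z=0.02 rel TCP (tool y,z):",np.round((onz(w,[[0,0],[511,0],[256,190],[256,300],[256,240]],0.02)-T)@Rt,3)[:,1:])
s=r.read_state();print(np.round(R(s["tcp_rot"]).T,3))
E
```

```text
time: 0.4
tool_pos: [0.1496, 0.6066, 0.231]
tcp_rot: [2.83, 1.57, -1.878]
ft_force: [-0.2, 0.5, 0.3]
width: 1.0
tcp px [[256.57276707 244.44851799]] grasp [[256.45367241 261.8554482 ]]
cam in tool [-0.14451478  0.07944396  0.00056454] view dir in tool [ 9.53012170e-01 -3.02931875e-01 -2.89941388e-04] right in tool [3.07334319e-04 9.74467206e-06 9.99999953e-01]
image corners on z=0.02 rel TCP (tool y,z): [[ 0.205 -0.305]
 [ 0.204  0.3  ]
 [-0.031 -0.002]
 [-0.215 -0.002]
 [-0.108 -0.002]]
[[-0.    -0.001 -1.   ]
 [-1.    -0.005  0.   ]
 [-0.005  1.    -0.001]]
```

```bash
python3 -m pendant '[[0,-0.15,-0.13,0,1],[0,-0.28,-0.254,0,1],[0,-0.28,-0.254,0,1],[0,-0.28,-0.254,0,1],[0,-0.28,-0.254,0,1],[0,-0.28,-0.254,0,1],[0,-0.28,-0.254,0,1],[0,-0.28,-0.254,0,1]]' 40
python3 -m pendant '[[0,-0.28,-0.254,0,1],[0,-0.28,-0.254,0,1],[0,-0.28,-0.254,0,1],[0,-0.28,-0.254,0,1],[0,-0.28,-0.254,0,1],[0,-0.28,-0.254,0,1],[0,-0.28,-0.254,0,1],[0,-0.28,-0.254,0,1]]'
python3 -m pendant '[[0,-0.15,-0.13,0,1],[0,0,0,0,1],[0,0,0,0,1]]'
python3 - <<'E'
from h import *
from bench import cams
f=cams.grab_frame("wrist");cv2.imwrite("pics/wrist1.png",f["pixels"][:,:,::-1])
np.savez("wrist1.npz",**{k:np.array(v) for k,v in f.items()})
E
```

```text
time: 1.07
tool_pos: [0.3616, 0.4143, 0.2313]
tcp_rot: [0.283, 1.571, 1.848]
ft_force: [0.6, 0.3, 0.6]
width: 0.998
time: 1.73
tool_pos: [0.5854, 0.211, 0.2313]
tcp_rot: [0.032, 1.571, 1.598]
ft_force: [0.4, 0.4, 0.4]
width: 1.001
time: 1.98
tool_pos: [0.5998, 0.198, 0.2307]
tcp_rot: [2.261, 1.57, -2.459]
ft_force: [0.1, 0.6, 0.4]
width: 1.002
```

View pics/wrist1.png

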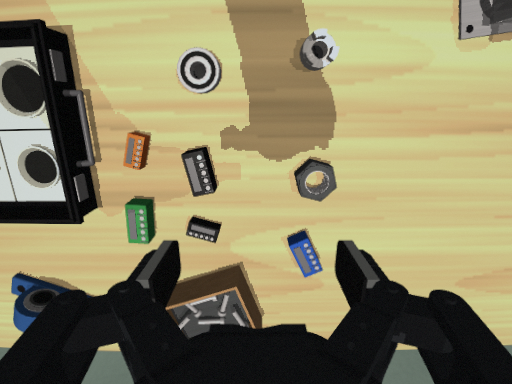

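The wrist view shows the bearing at (199,71), hub at (320,50), nut at (316,180) and large black rectifier at (199,171). The small black look-alike is at (204,229). Measuring them next.

```bash
cat > meas.py <<'E'
from h import *
def top(f,name,xy,h,rad=0.045,tol=0.004):
    P=cloud(f); d=np.hypot(P[:,:,0]-xy[0],P[:,:,1]-xy[1])
    m=((d<rad)&(np.abs(P[:,:,2]-h)<tol)).astype(np.uint8)
    n,lab,st,c=cv2.connectedComponentsWithStats(m)
    k=1+np.argmax(st[1:,4]); m=(lab==k).astype(np.uint8)
    cs,_=cv2.findContours(m,cv2.RETR_EXTERNAL,cv2.CHAIN_APPROX_NONE)
    c=max(cs,key=len).reshape(-1,2)
    w=(onz(f,c,h)[:,:2]*1000).astype(np.float32)
    hull=cv2.convexHull(w).reshape(-1,2)
    (cx,cy),rr=cv2.minEnclosingCircle(w); rect=cv2.minAreaRect(w)
    print(name,"h med",round(float(np.nanmedian(P[:,:,2][m>0])),4),"circ",np.round([cx,cy,rr],1),"rect",np.round(rect[0],1),np.round(rect[1],1),round(rect[2],1))
    return hull
def hexfit(hull):
    a=np.radians(np.arange(0,60,1)); best=[]
    for t in a:
        W=[]
        for k in range(3):
            n=np.array([np.cos(t+k*np.pi/3),np.sin(t+k*np.pi/3)]); p=hull@n; W.append((p.max()-p.min(),(p.max()+p.min())/2,n))
        best.append((sum(x[0] for x in W),np.degrees(t),W))
    b=min(best,key=lambda x:x[0]); N=np.array([x[2] for x in b[2]]); c=np.linalg.lstsq(N,np.array([x[1] for x in b[2]]),rcond=None)[0]
    print("hex flat-normal angle",b[1],"widths",[round(float(x[0]),1) for x in b[2]],"centre",np.round(c,1), "runner",[round(float(x[1])) for x in sorted(best,key=lambda x:x[0])[:5]])
E
python3 - <<'E'
from meas import *
for nm in ["wrist1","top0"]:
    f=np.load(nm+".npz"); print(nm)
    top(f,"bearing",(.479,.127),.022); hexfit(top(f,"nut",(.618,.2756),.028)); top(f,"hub",(.458,.2707),.040,tol=.006); top(f,"rect",(.606,.119),.028)
E
```

```text
wrist1
bearing h med 0.0231 circ [478.8 126.8  26.1] rect [478.4 126.7] [50.3 50.9] 24.1
nut h med 0.0293 circ [618.4 276.5  28.4] rect [618.1 276.7] [50.7 56. ] 46.7
hex flat-normal angle 45.0 widths [50.9, 50.3, 50.2] centre [618.  276.7] runner [45, 46, 44, 47, 43]
hub h med 0.041 circ [442.  268.6   8.6] rect [443.5 268.4] [ 9.1 16.6] 0.2
rect h med 0.0296 circ [605.4 119.4  33. ] rect [605.4 119.6] [60.6 31.3] 11.9
top0
bearing h med 0.022 circ [479.1 127.1  25.9] rect [478.9 127.1] [48.  50.8] 0.9
nut h med 0.028 circ [619.3 275.1  27.9] rect [618.3 276.5] [53.1 49.3] 3.0
hex flat-normal angle 45.0 widths [49.7, 50.7, 49.6] centre [619.2 275.4] runner [45, 44, 43, 42, 46]
hub h med 0.0395 circ [467.4 259.2   7.2] rect [467.6 258.9] [13.3  8.7] 36.1
rect h med 0.0284 circ [607.  118.3  32.6] rect [606.5 119.2] [60.5 29.9] 12.0
```

```bash
python3 -m pendant '[[0.2,0.2,-0.12,0,1],[0.2,0.25,-0.15,0,1],[0.2,0.25,-0.15,0,1],[0.2,0.25,-0.15,0,1],[0.2,0.2,-0.12,0,1],[0.2,0.06,-0.02,0,1],[0,0,0,0,1],[0,0,0,0,1]]' 40
python3 - <<'E'
from bench import r
import numpy as np
s=r.read_state();p=np.array(s["tool_pos"]);print(p,(np.array([.479,.127,.005])-p))
E
```

```text
time: 2.7
tool_pos: [0.4774, 0.1298, 0.1114]
tcp_rot: [1.298, 1.57, 2.869]
ft_force: [0.4, 0.7, 0.1]
width: 1.0
[0.4774134  0.12982353 0.11140095] [ 0.0015866  -0.00282353 -0.10640095]
```

```bash
python3 -m pendant '[[0.2,-0.016,-0.028,0,1],[0.25,0,0,0,1],[0.25,0,0,0,1],[0.2,0,0,0,1],[0.1,0,0,0,1],[0.06,0,0,0,1],[0,0,0,0,1]]' 40
python3 -m pendant '[[0,0,0,0,0],[0,0,0,0,0],[0,0,0,0,0],[0,0,0,0,0],[0,0,0,0,0],[0,0,0,0,0],[0,0,0,0,0],[0,0,0,0,0]]' 50
python3 - <<'E'
from h import *
from bench import r,cams
s=r.read_state();print(s["tool_pos"],s["width"],s["ft_force"])
f=cams.grab_frame("side");c=proj(f,[.479,.127,.02])[0].astype(int);print(c)
a=f["pixels"][max(c[1]-70,0):c[1]+60,c[0]-80:c[0]+80]
cv2.imwrite("pics/grip1.png",cv2.resize(a,None,fx=4,fy=4,interpolation=cv2.INTER_CUBIC)[:,:,::-1])
E
```

```text
time: 3.28
tool_pos: [0.4803, 0.1265, 0.0052]
tcp_rot: [0.584, 1.571, 2.154]
ft_force: [0.4, 0.4, -0.1]
width: 1.003
time: 3.95
tool_pos: [0.4807, 0.1262, 0.0068]
tcp_rot: [-1.044, 1.568, 0.526]
ft_force: [-2.4, 0.6, 8.2]
width: 0.586
[0.48070583 0.12620566 0.00683641] 0.5859464970338638 [-2.37791571  0.59050321  8.17568633]
[285 261]
```

View pics/grip1.png

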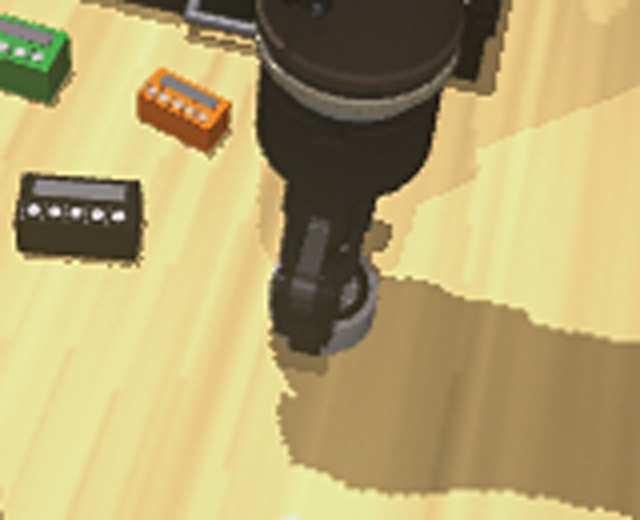

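```bash
python3 - <<'E'
from h import *
f=np.load("side0.npz")
for y in (.153,.167):
  for z in (0,.005,.01,.015,.02): 
    p=proj(f,[.4807,y,z])[0]; print(y,z,np.round((p-[205,191])*4))
E
python3 -m pendant '[[-0.05,0,0,0,0],[-0.1,0,0,0,0],[-0.2,0,0,0,0],[-0.3,0,0,0,0],[-0.3,0,0,0,0],[-0.05,0,0,0,0],[0,0,0,0,0]]' 50
python3 - <<'E'
from h import *
from bench import r,cams
s=r.read_state();print(s["tool_pos"],s["width"],s["ft_force"])
f=cams.grab_frame("side");c=proj(f,s["tool_pos"])[0].astype(int);print(c)
a=f["pixels"][max(c[1]-70,0):c[1]+60,c[0]-80:c[0]+80]
cv2.imwrite("pics/grip2.png",cv2.resize(a,None,fx=4,fy=4,interpolation=cv2.INTER_CUBIC)[:,:,::-1])
f=cams.grab_frame("wrist");cv2.imwrite("pics/gripw2.png",f["pixels"][:,:,::-1])
E
```

```text
0.153 0 [305. 351.]
0.153 0.005 [305. 345.]
0.153 0.01 [306. 340.]
0.153 0.015 [307. 334.]
0.153 0.02 [308. 328.]
0.167 0 [298. 376.]
0.167 0.005 [298. 370.]
0.167 0.01 [299. 365.]
0.167 0.015 [300. 359.]
0.167 0.02 [300. 353.]
time: 4.58
tool_pos: [0.4813, 0.1262, 0.108]
tcp_rot: [-1.163, 1.566, 0.406]
ft_force: [0.4, -0.5, -3.5]
width: 0.586
[0.4813193  0.12617619 0.1080381 ] 0.5857972642989047 [ 0.42650017 -0.51307833 -3.54308601]
[288 233]
```

View pics/grip2.png

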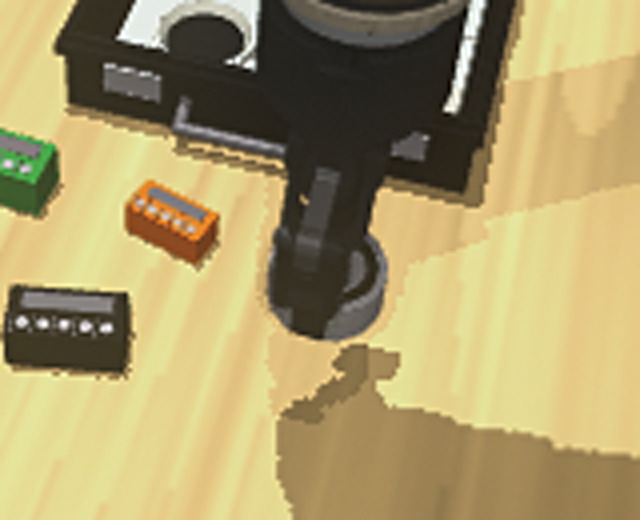

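View pics/gripw2.png

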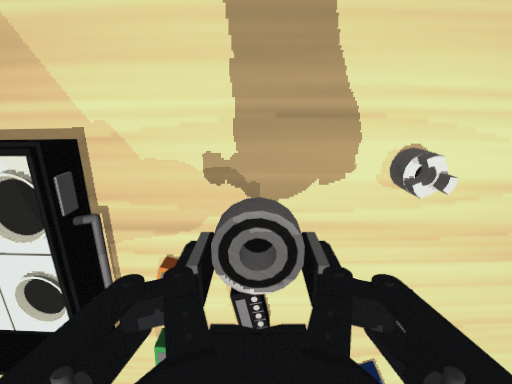

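Run:
```python
from h import *
from bench import r,cams
s=r.read_state();T=np.array(s["tool_pos"])
f=cams.grab_frame("side");P=cloud(f); im=f["pixels"].astype(int)
d=P-T
m=(np.abs(d[:,:,0])<.014)&(d[:,:,1]>.015)&(d[:,:,1]<.07)&(d[:,:,2]>-.03)&(d[:,:,2]<.06)
for v in np.where(m.any(1))[0]:
    us=np.where(m[v])[0]; u=us[len(us)//2]; print(v,len(us),np.round(d[v,u]*1000,1),im[v,u])
```

```text
227 1 [-11.7  25.8  55.5] [58 53 45]
230 1 [-11.7  34.8  58.7] [50 45 32]
231 2 [-11.9  33.6  54.7] [54 49 38]
232 2 [-11.8  30.4  48.2] [54 49 37]
233 2 [-12.2  32.8  48.6] [51 45 33]
234 2 [-12.7  35.   49. ] [52 46 35]
235 2 [-13.1  36.3  48.1] [73 68 62]
236 3 [ 5.3 51.8 57.8] [57 51 37]
237 7 [ 3.2 54.2 59.1] [56 50 38]
238 14 [ 0.1 53.2 56.5] [57 52 39]
239 16 [-0.5 55.9 57.6] [57 52 38]
240 16 [-0.7 56.2 55.5] [58 52 40]
241 16 [-4.1 57.  55.2] [58 53 39]
242 17 [-4.4 57.7 53.6] [56 50 35]
243 16 [-3.9 38.9 26.4] [56 49 35]
244 17 [-2.5 38.5 22.4] [56 50 35]
245 15 [-2.7 38.3 19.5] [58 52 37]
246 14 [-4.7 40.1 19.9] [56 50 35]
247 12 [-6.4 38.4 15.5] [52 45 30]
248 9 [-7.7 32.6  5.4] [92 90 85]
```

```bash
python3 - <<'E'
from meas import *
from bench import r,cams
s=r.read_state();T=np.array(s["tool_pos"]);f=cams.grab_frame("wrist")
P=cloud(f)
print(T)
for h in (T[2]+.0152,):
    top(f,"held",T[:2],h,rad=.035,tol=.004)
E
python3 -m pendant '[[0,-0.01,-0.15,0,0],[0,-0.02,-0.3,0,0],[0,-0.02,-0.35,0,0],[0,-0.02,-0.35,0,0],[0,-0.02,-0.35,0,0],[0,-0.02,-0.35,0,0],[0,-0.02,-0.3,0,0],[0,0,-0.15,0,0]]'
python3 -m pendant '[[0,0,0,0,0],[0,0,0,0,0],[0,0,0,0,0]]'
python3 - <<'E'
from meas import *
from bench import r,cams
s=r.read_state();T=np.array(s["tool_pos"]);f=cams.grab_frame("wrist")
print(T)
top(f,"held",T[:2],T[2]+.0152,rad=.035,tol=.004)
cv2.imwrite("pics/w3.png",f["pixels"][:,:,::-1])
E
```

```text
[0.47891524 0.1255235  0.1045078 ]
held h med 0.1206 circ [470.4 124.6  33.8] rect [475.3 124.9] [60.  52.5] 55.2
time: 5.45
tool_pos: [0.4915, -0.1088, 0.104]
tcp_rot: [2.258, 1.568, -2.459]
ft_force: [0.0, 0.5, -3.4]
width: 0.581
time: 5.7
tool_pos: [0.492, -0.1034, 0.1042]
tcp_rot: [1.284, 1.569, 2.855]
ft_force: [0.4, 0.7, -2.5]
width: 0.586
[ 0.49195318 -0.10339588  0.10424537]
held h med 0.1204 circ [ 483.8 -102.8   32.4] rect [ 488.2 -103.9] [59.9 52.8] 55.6
```

View pics/w3.png

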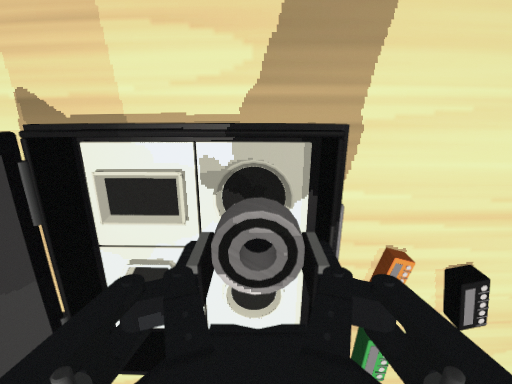

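Run:
```python
from h import *
from bench import r,cams
s=r.read_state();T=np.array(s["tool_pos"]);f=cams.grab_frame("wrist");print(T)
g=cv2.cvtColor(f["pixels"],cv2.COLOR_RGB2GRAY)
a=g[195:305,200:315]
cv2.imwrite("pics/b4.png",cv2.resize(a,None,fx=5,fy=5,interpolation=cv2.INTER_CUBIC))
z=T[2]+.0152
for p in ([.494-.015,T[1],z],): pass
for dx in (-4,-2,0,2):
  c=T+[dx/1000,0,.0152]; t=np.linspace(0,2*np.pi,100)
  q=proj(f,np.c_[c[0]+.026*np.cos(t),c[1]+.026*np.sin(t),np.full(100,c[2])])
  print(dx,"outline rows",q[:,1].min().round(1),q[:,1].max().round(1),"cols",q[:,0].min().round(1),q[:,0].max().round(1))
col=g[195:305,257]; print(col.tolist())
```

```text
[ 0.49214576 -0.10299072  0.10447029]
-4 outline rows 206.0 291.2 cols 208.2 304.5
-2 outline rows 209.6 294.1 cols 208.4 304.3
0 outline rows 213.3 297.0 cols 208.6 304.1
2 outline rows 216.8 299.8 cols 208.8 303.9
[21, 21, 40, 80, 80, 76, 78, 77, 77, 81, 81, 80, 78, 77, 80, 89, 126, 144, 142, 142, 140, 138, 129, 89, 25, 25, 28, 26, 26, 26, 25, 33, 77, 140, 144, 143, 139, 134, 111, 110, 111, 110, 102, 69, 19, 16, 15, 16, 17, 14, 14, 15, 14, 17, 13, 16, 15, 37, 66, 78, 76, 77, 76, 77, 79, 79, 78, 78, 78, 76, 77, 78, 80, 82, 80, 89, 106, 114, 110, 111, 111, 114, 114, 114, 111, 73, 20, 21, 21, 20, 23, 26, 49, 115, 138, 140, 136, 200, 216, 127, 51, 44, 42, 42, 42, 40, 41, 41, 42, 40]
```

View pics/b4.png

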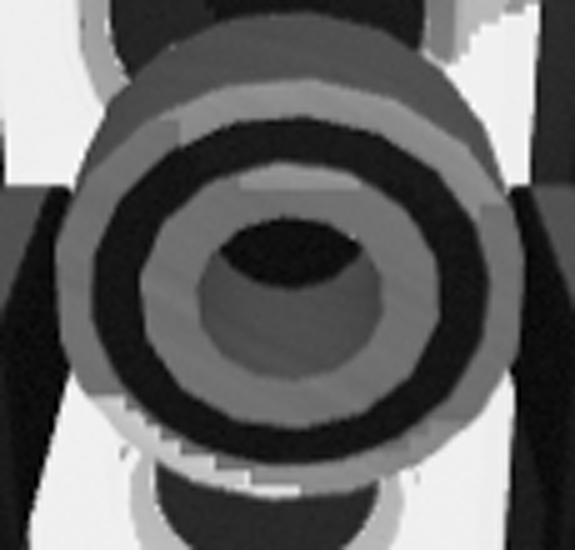

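```bash
python3 -m pendant '[[0.1,-0.034,-0.04,0,0],[0.15,0,0,0,0],[0.15,0,0,0,0],[0.15,0,0,0,0],[0.1,0,0,0,0],[0.03,0,0,0,0],[0,0,0,0,0]]'
python3 - <<'E'
from bench import r
import numpy as np
s=r.read_state();print(s["tool_pos"],s["ft_force"])
E
```

```text
time: 6.38
tool_pos: [0.4955, -0.1079, 0.0362]
tcp_rot: [1.482, 1.569, 3.052]
ft_force: [-0.5, -0.3, -2.7]
width: 0.584
[ 0.49549714 -0.10794462  0.03624587] [-0.52295836 -0.27220761 -2.6994211 ]
```

```bash
python3 -m pendant '[[0.06,0,0,0,0],[0.06,0,0,0,0],[0.04,0,0,0,0],[0.02,0,0,0,0],[0,0,0,0,0],[0,0,0,0,0]]'
python3 - <<'E'
from bench import r
import numpy as np
s=r.read_state();print(s["tool_pos"],s["ft_force"])
E
```

```text
time: 6.88
tool_pos: [0.496, -0.1084, 0.0193]
tcp_rot: [0.803, 1.571, 2.372]
ft_force: [0.5, -0.4, -2.3]
width: 0.588
[ 0.49600787 -0.10835056  0.0193113 ] [ 0.50798861 -0.39961536 -2.26842466]
```

```bash
python3 -m pendant '[[0.015,0,0.015,0,0],[0.01,0,0,0,0],[0,0,0,0,0],[0,0,0,0,0]]'
python3 -m pendant '[[0.01,0,0,0,0],[0,0,0,0,0],[0,0,0,0,0]]'
```

```text
time: 7.22
tool_pos: [0.4962, -0.1065, 0.017]
tcp_rot: [-0.981, 1.57, 0.589]
ft_force: [-0.0, 0.7, 0.1]
width: 0.584
time: 7.47
tool_pos: [0.4962, -0.1066, 0.0169]
tcp_rot: [-0.858, 1.57, 0.712]
ft_force: [-3.4, 0.9, 13.2]
width: 0.583
```

Contact came at z = 0.0169 against an expected 0.0168, so the bearing is on the floor. Releasing now.

```bash
python3 -m pendant '[[-0.01,0,0,0,0],[0,0,0,0,0.8],[0,0,0,0,0.8],[0,0,0,0,0.8],[0,0,0,0,0.8]]'
python3 -m pendant '[[-0.1,0,0,0,0.8],[-0.25,0,0,0,0.8],[-0.3,0,0,0,0.8],[-0.35,0,0,0,0.8],[-0.35,0,0,0,0.8],[-0.3,0,0,0,0.8],[-0.2,0,0,0,0.9],[0,0,0,0,1]]'
python3 - <<'E'
from h import *
from meas import *
from bench import r,cams
s=r.read_state();print(s["tool_pos"],s["ft_force"])
f=cams.grab_frame("wrist"); np.savez("wrist5.npz",**{k:np.array(v) for k,v in f.items()})
cv2.imwrite("pics/w5.png",f["pixels"][:,:,::-1])
top(f,"bearing",(.494,-.106),.032)
E
```

```text
time: 7.88
tool_pos: [0.496, -0.1069, 0.0167]
tcp_rot: [-3.135, 1.571, -1.566]
ft_force: [-1.0, 0.2, 0.3]
width: 0.802
time: 8.55
tool_pos: [0.4983, -0.1074, 0.207]
tcp_rot: [-1.618, 1.563, -0.048]
ft_force: [0.8, -0.5, -0.3]
width: 0.991
[ 0.49828271 -0.1074265   0.20702291] [ 0.79220946 -0.47031912 -0.2647577 ]
bearing h med 0.0331 circ [ 493.9 -106.3   26.1] rect [ 493.9 -106.3] [51.  50.8] 89.9
```

View pics/w5.png

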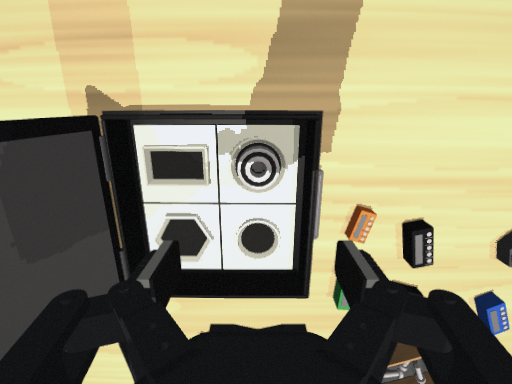

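The bearing sits centred in the large round nest at (0.494,-0.106), at pixel (258,167), with its top at the right height. Next is the rectifier.

```bash
python3 -m pendant '[[0,-0.08,0.17,0,1],[0,-0.16,0.34,0,1],[0,-0.16,0.34,0,1],[0,-0.17,0.35,0,1],[0,-0.17,0.35,0,0.65],[0,-0.17,0.35,0,0.65],[0,-0.12,0.26,0,0.65],[0,-0.05,0.1,0,0.65]]' 50
python3 -m pendant '[[0.15,0,0,-0.1,0.65],[0.25,0,0,-0.1,0.65],[0.3,0,0,0,0.65],[0.2,0,0,0,0.65],[0.1,0,0,0,0.65],[0,0,0,0,0.65],[0,0,0,0,0.65]]'
cat > go.py <<'E'
from h import *
from bench import r
import sys
s=r.read_state();p=np.array(s["tool_pos"]);Rt=R(s["tcp_rot"])
t=np.array([float(v) for v in sys.argv[1:4]]); print("pos",p.round(4),"tool y ang",np.degrees(np.arctan2(Rt[1,1],Rt[0,1])).round(1),"shift x,y,z (0.1m)",(Rt.T@(t-p)*10).round(3),"F",np.round(s["ft_force"],1),"w",round(s["width"],3),"q7",round(s["q"][6],2),"t",s["time"])
E
python3 go.py .606 .1194 .009
```

```text
time: 9.27
tool_pos: [0.6042, 0.1247, 0.2001]
tcp_rot: [0.929, 1.568, 2.504]
ft_force: [0.1, 1.0, -0.3]
width: 0.648
time: 9.85
tool_pos: [0.604, 0.1186, 0.1016]
tcp_rot: [1.865, 1.57, -2.64]
ft_force: [-0.2, -0.0, 0.2]
width: 0.652
pos [0.604  0.1186 0.1016] tool y ang -168.1 shift x,y,z (0.1m) [ 0.926 -0.022  0.004] F [-0.2 -0.   0.2] w 0.652 q7 1.57 t 9.85
```

```bash
python3 -m pendant '[[0.2,-0.022,0.004,0,0.65],[0.25,0,0,0,0.65],[0.25,0,0,0,0.65],[0.15,0,0,0,0.65],[0.07,0,0,0,0.65],[0,0,0,0,0.65],[0,0,0,0,0.65]]' 50
python3 go.py .606 .1194 .009
```

```text
time: 10.43
tool_pos: [0.6073, 0.12, 0.0111]
tcp_rot: [-1.563, 1.569, 0.216]
ft_force: [0.4, -0.8, -0.0]
width: 0.651
pos [0.6073 0.12   0.0111] tool y ang -168.1 shift x,y,z (0.1m) [ 0.021  0.014 -0.004] F [ 0.4 -0.8 -0. ] w 0.651 q7 1.58 t 10.4333
```

```bash
python3 -m pendant '[[0.02,0,0,0,0.65],[0,0,0,0,0],[0,0,0,0,0],[0,0,0,0,0],[0,0,0,0,0],[0,0,0,0,0],[0,0,0,0,0]]' 40
python3 go.py .606 .1194 .009
python3 -m pendant '[[-0.05,0,0,0,0],[-0.1,0,0,0,0],[-0.25,0,0,0,0],[-0.3,0,0,0,0],[-0.3,0,0,0,0],[-0.15,0,0,0,0],[0,0,0,0,0],[0,0,0,0,0]]'
python3 go.py .606 .1194 .009
python3 - <<'E'
from h import *
from bench import r,cams
f=cams.grab_frame("wrist"); 
cv2.imwrite("pics/w6.png",f["pixels"][:,:,::-1])
E
```

```text
time: 11.02
tool_pos: [0.6071, 0.12, 0.009]
tcp_rot: [-1.515, 1.569, 0.264]
ft_force: [-1.4, 0.9, 7.2]
width: 0.344
pos [0.6071 0.12   0.009 ] tool y ang -168.1 shift x,y,z (0.1m) [-0.     0.012 -0.004] F [-1.4  0.9  7.2] w 0.344 q7 1.58 t 11.0167
time: 11.68
tool_pos: [0.6067, 0.1201, 0.1241]
tcp_rot: [-1.426, 1.569, 0.354]
ft_force: [-0.0, 0.7, -2.2]
width: 0.343
pos [0.6067 0.1201 0.1241] tool y ang -168.1 shift x,y,z (0.1m) [ 1.151  0.011 -0.006] F [-0.   0.7 -2.2] w 0.343 q7 1.57 t 11.6833
```

View pics/w6.png

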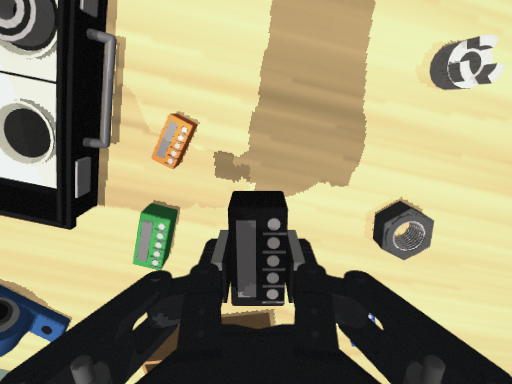

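```bash
python3 -m pendant '[[0,0.08,-0.135,0,0],[0,0.16,-0.273,0,0],[0,0.16,-0.273,0,0],[0,0.16,-0.273,0,0],[0,0.16,-0.273,0,0],[0,0.16,-0.273,0,0],[0,0.16,-0.273,0,0],[0,0.16,-0.273,0,0]]'
python3 -m pendant '[[0,0.16,-0.273,0,0],[0,0.16,-0.273,0,0],[0,0.16,-0.273,0,0],[0,0.1,-0.14,0.05,0],[0,0,0,0.1,0],[0,0,0,0.11,0],[0,0,0,0.11,0],[0,0,0,0.11,0]]'
python3 -m pendant '[[0,0,0,0.11,0],[0,0,0,0.11,0],[0,0,0,0.11,0],[0,0,0,0.11,0],[0,0,0,0.11,0],[0,0,0,0.11,0],[0,0,0,0.11,0],[0,0,0,0.11,0]]'
python3 -m pendant '[[0,0,0,0.11,0],[0,0,0,0.11,0],[0,0,0,0.11,0],[0,0,0,0.11,0],[0,0,0,0,0],[0,0,0,0,0]]'
python3 go.py .494 -.21 .0195
```

```text
time: 12.4
tool_pos: [0.5289, -0.107, 0.1213]
tcp_rot: [1.372, 1.568, -3.133]
ft_force: [0.8, -0.8, -0.7]
width: 0.342
time: 13.07
tool_pos: [0.4932, -0.2108, 0.1216]
tcp_rot: [1.531, 1.568, 2.799]
ft_force: [0.0, -0.2, -2.0]
width: 0.339
time: 13.73
tool_pos: [0.4933, -0.2105, 0.1217]
tcp_rot: [2.551, 1.569, 2.898]
ft_force: [0.1, -0.7, -1.4]
width: 0.339
time: 14.23
tool_pos: [0.4936, -0.2105, 0.1219]
tcp_rot: [-3.083, 1.569, 3.097]
ft_force: [0.9, -0.2, -1.1]
width: 0.343
pos [ 0.4936 -0.2105  0.1219] tool y ang 84.1 shift x,y,z (0.1m) [1.024 0.005 0.005] F [ 0.9 -0.2 -1.1] w 0.343 q7 0.55 t 14.2333
```

```bash
python3 -m pendant '[[0,0,0,-0.098,0],[0.1,0,0,0,0],[0.2,0,0,0,0],[0.25,0,0,0,0],[0.2,0,0,0,0],[0.1,0,0,0,0],[0,0,0,0,0],[0,0,0,0,0]]'
python3 go.py .494 -.211 .0195
python3 - <<'E'
from h import *
from bench import r,cams
f=cams.grab_frame("wrist"); 
cv2.imwrite("pics/w7.png",f["pixels"][:,:,::-1])
E
```

```text
time: 14.9
tool_pos: [0.4939, -0.2112, 0.0375]
tcp_rot: [3.079, 1.57, 3.075]
ft_force: [0.8, -0.0, -1.3]
width: 0.34
pos [ 0.4939 -0.2112  0.0375] tool y ang 89.8 shift x,y,z (0.1m) [0.18  0.002 0.001] F [ 0.8 -0.  -1.3] w 0.34 q7 0.72 t 14.9
```

View pics/w7.png

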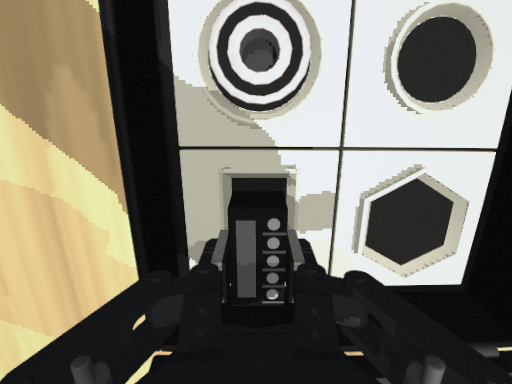

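The rectifier lines up over the rectangular nest at about (258,250), square to it. Lowering.

```bash
python3 -m pendant '[[0.06,0,0,0,0],[0.06,0,0,0,0],[0.04,0,0,0,0],[0.01,0,0,0,0],[0,0,0,0,0],[0,0,0,0,0]]'
python3 go.py .494 -.211 .0195
```

```text
time: 15.45
tool_pos: [0.4944, -0.2109, 0.0208]
tcp_rot: [-0.614, 1.571, -0.617]
ft_force: [0.5, -0.0, -0.8]
width: 0.339
pos [ 0.4944 -0.2109  0.0208] tool y ang 89.8 shift x,y,z (0.1m) [ 0.013 -0.001 -0.004] F [ 0.5 -0.  -0.8] w 0.339 q7 0.74 t 15.45
```

```bash
python3 -m pendant '[[0.015,0,0,0,0],[0.005,0,0,0,0],[0,0,0,0,0],[0,0,0,0,0]]'
python3 go.py .494 -.211 .0195
```

```text
time: 15.78
tool_pos: [0.4945, -0.2109, 0.019]
tcp_rot: [0.029, 1.57, 0.026]
ft_force: [0.0, 0.2, 1.6]
width: 0.34
pos [ 0.4945 -0.2109  0.019 ] tool y ang 89.8 shift x,y,z (0.1m) [-0.005 -0.001 -0.005] F [0.  0.2 1.6] w 0.34 q7 0.74 t 15.7833
```

```bash
python3 -m pendant '[[0,0,0,0,0.6],[0,0,0,0,0.6],[0,0,0,0,0.6],[-0.05,0,0,0,0.6],[-0.15,0,0,0,0.6],[-0.25,0,0,0,0.6],[-0.3,0,0,0,0.6],[-0.35,0,0,0,0.6]]'
python3 -m pendant '[[-0.35,0,0,0,0.7],[-0.25,0,0,0,0.8],[-0.1,0,0,0,0.8],[0,0,0,0,0.8]]'
python3 - <<'E'
from meas import *
from bench import r,cams
f=cams.grab_frame("wrist"); 
cv2.imwrite("pics/w8.png",f["pixels"][:,:,::-1])
top(f,"rect",(.494,-.21),.038)
E
```

```text
time: 16.45
tool_pos: [0.4933, -0.2107, 0.1293]
tcp_rot: [3.045, 1.568, 3.041]
ft_force: [0.2, 0.6, -0.2]
width: 0.598
time: 16.78
tool_pos: [0.4956, -0.2114, 0.2014]
tcp_rot: [-0.094, 1.566, -0.097]
ft_force: [0.9, 0.2, -0.1]
width: 0.797
rect h med 0.0396 circ [ 493.2 -210.1   33. ] rect [ 492.8 -210.1] [29.3 59.5] 0.5
```

View pics/w8.png

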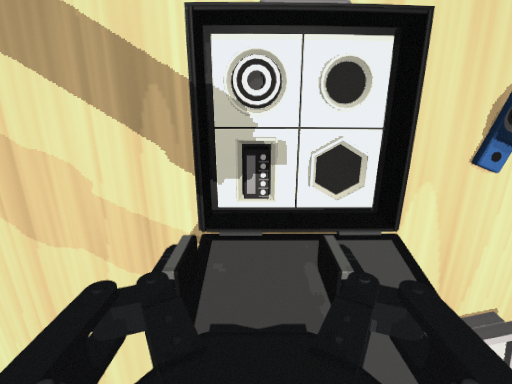

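The rectifier is in its nest at (257,171), measured at (0.493,-0.210) and square to it. Next is the nut: flat normals at 45°, gripped with tool y at 135°.

```bash
python3 -m pendant '[[0,0.15,0.04,0,0.9],[0,0.348,0.088,0,1],[0,0.348,0.088,0,1],[0,0.348,0.088,0,1],[0,0.348,0.088,0,1],[0,0.348,0.088,0,1],[0,0.348,0.088,0,1],[0,0.348,0.088,0,1]]'
python3 -m pendant '[[0,0.348,0.088,0,1],[0,0.348,0.088,0,1],[0,0.348,0.088,0,1],[0,0.348,0.088,0,1],[0,0.348,0.088,0,1],[0,0.348,0.088,0,1],[0,0.348,0.088,0,1],[0,0.2,0.05,-0.05,1]]'
python3 -m pendant '[[0,0,0,-0.1,1],[0,0,0,-0.1,1],[0,0,0,-0.1,1],[0,0,0,-0.1,1],[0,0,0,-0.1,1],[0,0,0,-0.1,1],[0,0,0,-0.1,1],[0,0,0,0,1]]'
python3 go.py .6183 .2764 .1
python3 - <<'E'
from meas import *
from bench import r,cams
f=cams.grab_frame("wrist"); 
cv2.imwrite("pics/w9.png",f["pixels"][:,:,::-1])
hexfit(top(f,"nut",(.618,.276),.028))
E
```

```text
time: 17.5
tool_pos: [0.5597, 0.0493, 0.1965]
tcp_rot: [-2.93, 1.567, -2.933]
ft_force: [1.4, -1.3, 0.3]
width: 1.003
time: 18.17
tool_pos: [0.6265, 0.3159, 0.195]
tcp_rot: [3.107, 1.567, -3.123]
ft_force: [-0.2, 0.9, 0.8]
width: 1.0
time: 18.83
tool_pos: [0.6271, 0.3104, 0.1959]
tcp_rot: [2.703, 1.567, -2.793]
ft_force: [-0.5, -0.6, 0.1]
width: 0.996
pos [0.6271 0.3104 0.1959] tool y ang 135.1 shift x,y,z (0.1m) [ 0.96  -0.179 -0.299] F [-0.5 -0.6  0.1] w 0.996 q7 0.41 t 18.8333
nut h med 0.0294 circ [617.8 277.3  28.6] rect [617.7 277.4] [49.1 55.7] 44.9
hex flat-normal angle 45.0 widths [49.2, 50.6, 50.3] centre [618.1 277.4] runner [45, 44, 46, 43, 47]
```

View pics/w9.png

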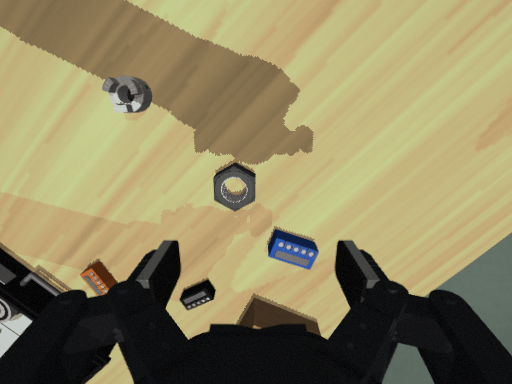

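```bash
python3 -m pendant '[[0.15,-0.09,-0.15,0,1],[0.25,-0.085,-0.145,0,1],[0.25,0,0,0,1],[0.2,0,0,0,1],[0.1,0,0,0,1],[0,0,0,0,1],[0,0,0,0,1]]'
python3 go.py .618 .277 .007
```

```text
time: 19.47
tool_pos: [0.6193, 0.2778, 0.1032]
tcp_rot: [2.916, 1.569, -2.586]
ft_force: [0.6, -0.7, 0.7]
width: 1.002
pos [0.6193 0.2778 0.1032] tool y ang 134.7 shift x,y,z (0.1m) [ 0.962  0.003 -0.014] F [ 0.6 -0.7  0.7] w 1.002 q7 0.47 t 19.4667
```

```bash
python3 -m pendant '[[0.15,0,-0.01,0,1],[0.25,0,0,0,1],[0.25,0,0,0,1],[0.2,0,0,0,1],[0.1,0,0,0,1],[0.02,0,0,0,1],[0,0,0,0,1]]'
python3 go.py .618 .277 .007
python3 -m pendant '[[0,0,0,0,0],[0,0,0,0,0],[0,0,0,0,0],[0,0,0,0,0],[0,0,0,0,0],[0,0,0,0,0],[0,0,0,0,0],[0,0,0,0,0]]' 60
python3 go.py .618 .277 .007
```

```text
time: 20.05
tool_pos: [0.6193, 0.2773, 0.0074]
tcp_rot: [-0.411, 1.57, 0.372]
ft_force: [0.2, -0.1, 0.2]
width: 1.003
pos [0.6193 0.2773 0.0074] tool y ang 134.8 shift x,y,z (0.1m) [ 0.004  0.008 -0.011] F [ 0.2 -0.1  0.2] w 1.003 q7 0.5 t 20.05
time: 20.72
tool_pos: [0.6198, 0.2774, 0.0086]
tcp_rot: [-0.234, 1.568, 0.548]
ft_force: [-1.0, 0.4, 6.8]
width: 0.572
pos [0.6198 0.2774 0.0086] tool y ang 134.8 shift x,y,z (0.1m) [ 0.016  0.01  -0.015] F [-1.   0.4  6.8] w 0.572 q7 0.5 t 20.7167
```

```bash
python3 -m pendant '[[-0.05,0,0,0,0],[-0.1,0,0,0,0],[-0.25,0,0,0,0],[-0.3,0,0,0,0],[-0.3,0,0,0,0],[-0.2,0,0,0,0],[-0.05,0,0,0,0],[0,0,0,0,0]]'
python3 go.py .598 -.2106 .13
python3 - <<'E'
from meas import *
from bench import r,cams
f=cams.grab_frame("wrist"); 
cv2.imwrite("pics/w10.png",f["pixels"][:,:,::-1])
E
```

```text
time: 21.38
tool_pos: [0.6197, 0.2774, 0.1341]
tcp_rot: [-0.223, 1.567, 0.559]
ft_force: [-0.3, -0.7, -3.0]
width: 0.57
pos [0.6197 0.2774 0.1341] tool y ang 134.8 shift x,y,z (0.1m) [ 0.03  -3.308 -3.595] F [-0.3 -0.7 -3. ] w 0.57 q7 0.46 t 21.3833
```

View pics/w10.png

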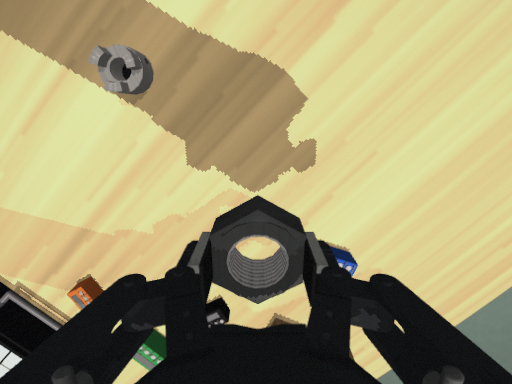

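```bash
python3 -m pendant '[[0,0,0,-0.08,0],[0,0,0,-0.09,0],[0,0,0,-0.08,0],[0,-0.08,-0.155,0,0],[0,-0.16,-0.31,0,0],[0,-0.16,-0.31,0,0],[0,-0.16,-0.31,0,0],[0,-0.16,-0.31,0,0]]'
python3 -m pendant '[[0,-0.16,-0.31,0,0],[0,-0.16,-0.31,0,0],[0,-0.16,-0.31,0,0],[0,-0.16,-0.31,0,0],[0,-0.16,-0.31,0,0],[0,-0.16,-0.31,0,0],[0,-0.16,-0.31,0,0],[0,-0.16,-0.31,0,0]]'
python3 -m pendant '[[0,-0.16,-0.31,0,0],[0,-0.05,-0.08,0,0],[0,0,0,0,0],[0,0,0,0,0]]'
python3 go.py .599 -.211 .13
```

```text
time: 22.1
tool_pos: [0.6093, 0.1179, 0.1297]
tcp_rot: [2.468, 1.567, -2.772]
ft_force: [0.4, -0.2, -2.2]
width: 0.572
time: 22.77
tool_pos: [0.5951, -0.1603, 0.1298]
tcp_rot: [1.968, 1.567, 3.011]
ft_force: [0.2, -0.2, -2.1]
width: 0.569
time: 23.1
tool_pos: [0.5941, -0.2034, 0.13]
tcp_rot: [1.85, 1.568, 2.891]
ft_force: [-0.0, 1.5, -1.0]
width: 0.565
pos [ 0.5941 -0.2034  0.13  ] tool y ang 149.7 shift x,y,z (0.1m) [ 0.    -0.081 -0.04 ] F [-0.   1.5 -1. ] w 0.565 q7 1.46 t 23.1
```

```bash
python3 -m pendant '[[0.1,-0.08,-0.04,0,0],[0.2,0,0,0,0],[0.25,0,0,0,0],[0.2,0,0,0,0],[0.1,0,0,0,0],[0,0,0,0,0],[0,0,0,0,0]]'
python3 go.py .599 -.211 .019
python3 - <<'E'
from meas import *
from bench import r,cams
f=cams.grab_frame("wrist"); 
cv2.imwrite("pics/w11.png",f["pixels"][:,:,::-1])
E
```

```text
time: 23.68
tool_pos: [0.6004, -0.2095, 0.0462]
tcp_rot: [1.766, 1.569, 2.811]
ft_force: [-0.1, 0.1, -1.5]
width: 0.569
pos [ 0.6004 -0.2095  0.0462] tool y ang 149.9 shift x,y,z (0.1m) [ 0.272  0.004 -0.02 ] F [-0.1  0.1 -1.5] w 0.569 q7 1.5 t 23.6833
```

View pics/w11.png

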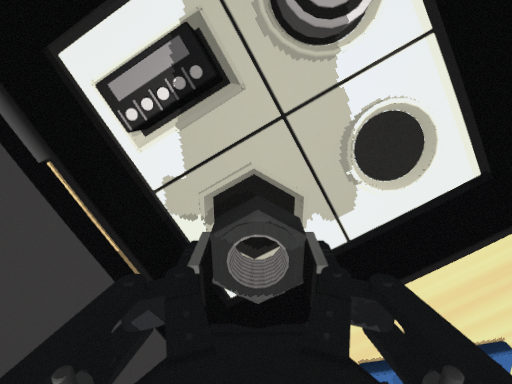

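```bash
python3 -m pendant '[[0.08,0,-0.02,0,0],[0.08,0,0,0,0],[0.05,0,0,0,0],[0.03,0,0,0,0],[0.01,0,0,0,0],[0,0,0,0,0],[0,0,0,0,0]]'
python3 go.py .599 -.211 .0186
```

```text
time: 24.32
tool_pos: [0.5995, -0.2121, 0.0219]
tcp_rot: [-1.27, 1.571, -0.225]
ft_force: [-0.4, -0.0, -1.8]
width: 0.572
pos [ 0.5995 -0.2121  0.0219] tool y ang 149.8 shift x,y,z (0.1m) [0.033 0.01  0.007] F [-0.4 -0.  -1.8] w 0.572 q7 1.52 t 24.3167
```

```bash
python3 -m pendant '[[0.015,0.01,0.007,0,0],[0.015,0,0,0,0],[0.005,0,0,0,0],[0,0,0,0,0],[0,0,0,0,0]]'
python3 go.py .599 -.211 .0186
```

```text
time: 24.73
tool_pos: [0.599, -0.2107, 0.0186]
tcp_rot: [-0.188, 1.57, 0.856]
ft_force: [-1.7, 2.4, 3.0]
width: 0.572
pos [ 0.599  -0.2107  0.0186] tool y ang 149.8 shift x,y,z (0.1m) [-0.    -0.001 -0.003] F [-1.7  2.4  3. ] w 0.572 q7 1.52 t 24.7333
```

```bash
python3 -m pendant '[[0,0,0,0,0.78],[0,0,0,0,0.78],[0,0,0,0,0.78],[-0.05,0,0,0,0.78],[-0.15,0,0,0,0.78],[-0.25,0,0,0,0.78],[-0.3,0,0,0,0.78],[-0.35,0,0,0,0.78]]'
python3 -m pendant '[[-0.35,0,0,0,0.8],[-0.25,0,0,0,0.9],[-0.1,0,0,0,1],[0,0,0,0,1]]'
python3 - <<'E'
from meas import *
from bench import r,cams
f=cams.grab_frame("wrist"); 
cv2.imwrite("pics/w12.png",f["pixels"][:,:,::-1])
hexfit(top(f,"nut",(.598,-.21),.038))
E
```

```text
time: 25.4
tool_pos: [0.5979, -0.2107, 0.1285]
tcp_rot: [1.936, 1.568, 2.98]
ft_force: [0.2, 0.2, -0.7]
width: 0.778
time: 25.73
tool_pos: [0.6004, -0.2116, 0.2017]
tcp_rot: [-1.261, 1.565, -0.217]
ft_force: [-0.0, -0.2, -1.2]
width: 0.999
nut h med 0.0394 circ [ 598.1 -210.4   28.6] rect [ 597.9 -210.7] [49.2 56.7] 61.1
hex flat-normal angle 0.0 widths [50.3, 49.5, 50.3] centre [ 597.9 -210.5] runner [0, 1, 59, 2, 58]
```

View pics/w12.png

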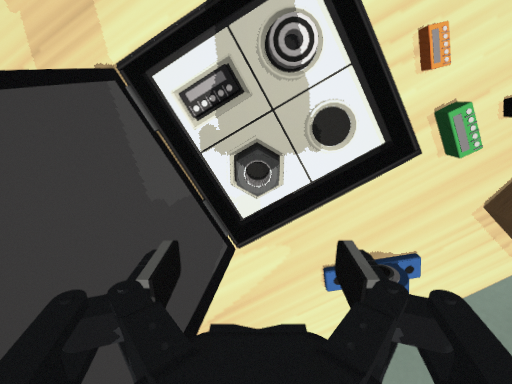

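The nut is in the hexagonal nest at (257,170), measured at (0.598,-0.2105) with its flats aligned. Now the hub.

```bash
python3 -m pendant '[[0,0.13,0.12,0,1],[0,0.26,0.247,0,1],[0,0.26,0.247,0,1],[0,0.26,0.247,0,1],[0,0.26,0.247,0,1],[0,0.26,0.247,0,1],[0,0.26,0.247,0,1],[0,0.26,0.247,0,1]]'
python3 -m pendant '[[0,0.26,0.247,0,1],[0,0.26,0.247,0,1],[0,0.26,0.247,0,1],[0,0.26,0.247,0,1],[0,0.26,0.247,0,1],[0,0.26,0.247,0,1],[0,0.13,0.12,0,1],[0,0,0,0,1]]'
python3 -m pendant '[[0,0,0,0,1],[0,0,0,0,1]]'
python3 go.py .4575 .2705 .1
python3 - <<'E'
from meas import *
from bench import r,cams
f=cams.grab_frame("wrist"); np.savez("wrist13.npz",**{k:np.array(v) for k,v in f.items()})
p=proj(f,[.4575,.2705,.04])[0].astype(int);print(p)
a=f["pixels"][p[1]-50:p[1]+50,p[0]-60:p[0]+60]
cv2.imwrite("pics/w13.png",cv2.resize(a,None,fx=5,fy=5,interpolation=cv2.INTER_CUBIC)[:,:,::-1])
P=cloud(f); d=np.hypot(P[:,:,0]-.4575,P[:,:,1]-.2705)
for lo in (.037,.024):
    m=(d<.04)&(P[:,:,2]>lo)
    v,u=np.where(m); (c,rr)=cv2.minEnclosingCircle((P[m][:,:2]*1000).astype(np.float32)); print(lo,m.sum(),c,rr)
E
```

```text
time: 26.45
tool_pos: [0.5213, 0.0484, 0.1962]
tcp_rot: [2.323, 1.567, -2.916]
ft_force: [1.3, 0.9, 0.0]
width: 1.001
time: 27.12
tool_pos: [0.4544, 0.2751, 0.196]
tcp_rot: [2.132, 1.567, -3.1]
ft_force: [0.2, -0.4, -0.4]
width: 1.0
time: 27.28
tool_pos: [0.4574, 0.2689, 0.1969]
tcp_rot: [2.972, 1.568, -2.268]
ft_force: [-0.1, -0.0, 0.3]
width: 0.998
pos [0.4574 0.2689 0.1969] tool y ang 149.8 shift x,y,z (0.1m) [0.969 0.006 0.017] F [-0.1 -0.   0.3] w 0.998 q7 0.47 t 27.2833
[259 176]
0.037 15754 (457.4617614746094, 270.5191955566406) 39.98337936401367
0.024 16206 (457.4617614746094, 270.5191955566406) 39.98337936401367
```

View pics/w13.png

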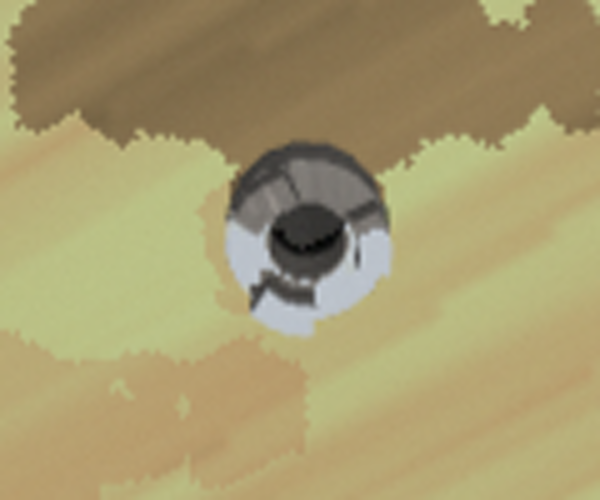

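Run:
```python
from meas import *
f=np.load("wrist13.npz")
print(onz(f,[[199+308/5-.4,126+241/5-.4]],.026))
P=cloud(f); d=np.hypot(P[:,:,0]-.4575,P[:,:,1]-.2705)
m=(d<.04)&(P[:,:,2]>.02)&(P[:,:,2]<.048)
c,rr=cv2.minEnclosingCircle((P[m][:,:2]*1000).astype(np.float32)); print(m.sum(),c,rr)
```

```text
[[0.45784737 0.27167458 0.026     ]]
750 (457.5146179199219, 271.6134033203125) 19.924291610717773
```

```bash
python3 -m pendant '[[0.15,0.008,0.026,0,1],[0.25,0,0,0,1],[0.25,0,0,0,1],[0.2,0,0,0,1],[0.1,0,0,0,1],[0,0,0,0,1],[0,0,0,0,1]]'
python3 go.py .4577 .2715 .008
```

```text
time: 27.92
tool_pos: [0.4587, 0.2721, 0.1033]
tcp_rot: [3.045, 1.57, -2.195]
ft_force: [-0.0, 1.2, 0.5]
width: 1.003
pos [0.4587 0.2721 0.1033] tool y ang 149.7 shift x,y,z (0.1m) [ 0.953  0.005 -0.009] F [-0.   1.2  0.5] w 1.003 q7 0.49 t 27.9167
```

```bash
python3 -m pendant '[[0.15,0.005,-0.009,0,1],[0.25,0,0,0,1],[0.25,0,0,0,1],[0.2,0,0,0,0.9],[0.1,0,0,0,0.8],[0,0,0,0,0.8],[0,0,0,0,0.8]]'
python3 go.py .4577 .2715 .008
python3 -m pendant '[[0,0,0,0,0],[0,0,0,0,0],[0,0,0,0,0],[0,0,0,0,0],[0,0,0,0,0],[0,0,0,0,0],[0,0,0,0,0],[0,0,0,0,0]]' 60
python3 go.py .4577 .2715 .008
```

```text
time: 28.5
tool_pos: [0.4581, 0.2727, 0.0092]
tcp_rot: [-0.492, 1.57, 0.552]
ft_force: [0.1, -0.1, 0.5]
width: 0.803
pos [0.4581 0.2727 0.0092] tool y ang 149.8 shift x,y,z (0.1m) [ 0.012 -0.003 -0.013] F [ 0.1 -0.1  0.5] w 0.803 q7 0.51 t 28.5
time: 29.17
tool_pos: [0.4582, 0.2729, 0.01]
tcp_rot: [-0.381, 1.569, 0.663]
ft_force: [-1.5, -0.9, 8.9]
width: 0.44
pos [0.4582 0.2729 0.01  ] tool y ang 149.8 shift x,y,z (0.1m) [ 0.02  -0.003 -0.015] F [-1.5 -0.9  8.9] w 0.44 q7 0.51 t 29.1667
```

```bash
python3 -m pendant '[[-0.05,0,0,0,0],[-0.1,0,0,0,0],[-0.25,0,0,0,0],[-0.3,0,0,0,0],[-0.3,0,0,0,0],[-0.3,0,0,0,0],[-0.1,0,0,0,0],[0,0,0,0,0]]'
python3 go.py .598 -.1065 .14
python3 - <<'E'
from meas import *
from bench import r,cams
f=cams.grab_frame("wrist"); 
cv2.imwrite("pics/w14.png",f["pixels"][:,:,::-1])
E
```

```text
time: 29.83
tool_pos: [0.4589, 0.2736, 0.1518]
tcp_rot: [-0.375, 1.565, 0.669]
ft_force: [-0.7, 0.5, -3.9]
width: 0.442
pos [0.4589 0.2736 0.1518] tool y ang 149.8 shift x,y,z (0.1m) [ 0.11  -3.112 -2.587] F [-0.7  0.5 -3.9] w 0.442 q7 0.48 t 29.8333
```

View pics/w14.png

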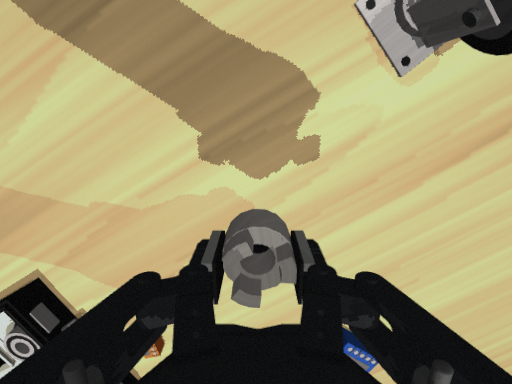

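```bash
python3 -m pendant '[[0,-0.13,-0.11,0,0],[0,-0.26,-0.216,0,0],[0,-0.26,-0.216,0,0],[0,-0.26,-0.216,0,0],[0,-0.26,-0.216,0,0],[0,-0.26,-0.216,0,0],[0,-0.26,-0.216,0,0],[0,-0.26,-0.216,0,0]]'
python3 -m pendant '[[0,-0.26,-0.216,0,0],[0,-0.26,-0.216,0,0],[0,-0.26,-0.216,0,0],[0,-0.26,-0.216,0,0],[0,-0.13,-0.11,0,0],[0,0,0,0,0],[0,0,0,0,0],[0,0,0,0,0]]'
python3 go.py .598 -.1065 .14
python3 - <<'E'
from meas import *
from bench import r,cams
s=r.read_state();T=np.array(s["tool_pos"]);Rt=R(s["tcp_rot"])
f=cams.grab_frame("wrist"); 
cv2.imwrite("pics/w15.png",cv2.resize(f["pixels"][190:320,180:340],None,fx=4.5,fy=4.5,interpolation=cv2.INTER_CUBIC)[:,:,::-1])
for dy in (0,.004): print((proj(f,T-.016*Rt[:,0]+dy*Rt[:,1])[0]-[180,190])*4.5, (proj(f,T-.030*Rt[:,0]+dy*Rt[:,1])[0]-[180,190])*4.5)
E
```

```text
time: 30.55
tool_pos: [0.5434, 0.0326, 0.1461]
tcp_rot: [2.3, 1.567, -2.939]
ft_force: [1.0, -0.1, -1.9]
width: 0.442
time: 31.22
tool_pos: [0.5955, -0.1076, 0.1464]
tcp_rot: [1.827, 1.567, 2.872]
ft_force: [-0.3, -0.3, -2.9]
width: 0.443
pos [ 0.5955 -0.1076  0.1464] tool y ang 149.9 shift x,y,z (0.1m) [ 0.064 -0.016  0.022] F [-0.3 -0.3 -2.9] w 0.443 q7 1.27 t 31.2167
[349.81878417 308.64329541] [349.88172729 377.42648455]
[349.82905356 279.40178328] [349.89380037 345.95992048]
```

View pics/w15.png

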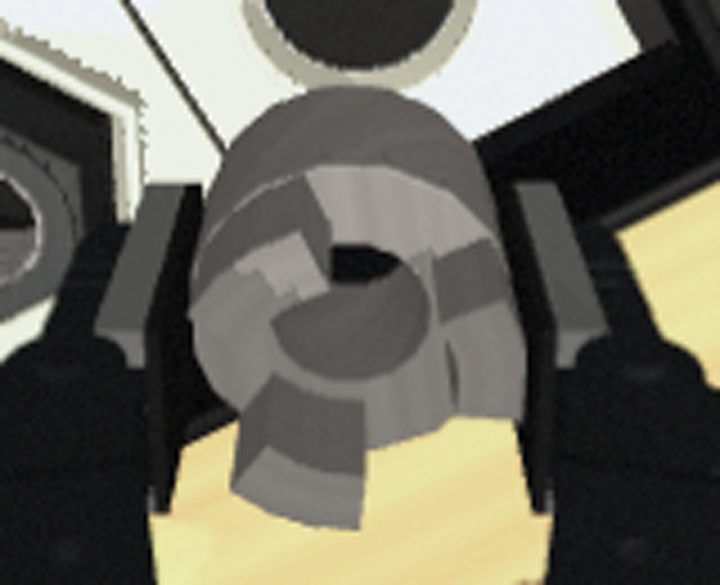

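```bash
python3 -m pendant '[[0.1,-0.016,0.022,0,0],[0.2,0,0,0,0],[0.25,0,0,0,0],[0.25,0,0,0,0],[0.15,0,0,0,0],[0.08,0,0,0,0],[0,0,0,0,0],[0,0,0,0,0]]'
python3 go.py .598 -.1065 .02
python3 - <<'E'
from meas import *
from bench import r,cams
f=cams.grab_frame("wrist"); 
cv2.imwrite("pics/w16.png",f["pixels"][:,:,::-1])
E
```

```text
time: 31.93
tool_pos: [0.5992, -0.107, 0.0452]
tcp_rot: [1.754, 1.57, 2.799]
ft_force: [-0.1, 0.3, -1.9]
width: 0.44
pos [ 0.5992 -0.107   0.0452] tool y ang 149.9 shift x,y,z (0.1m) [ 0.252  0.013 -0.002] F [-0.1  0.3 -1.9] w 0.44 q7 1.31 t 31.9333
```

View pics/w16.png

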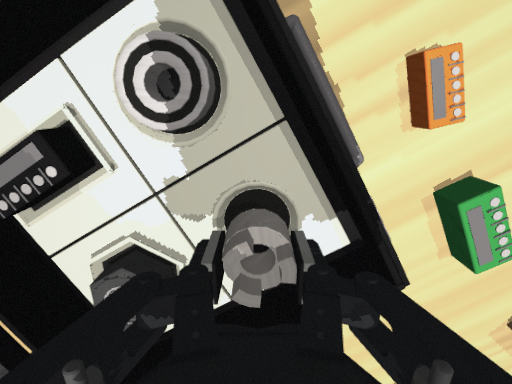

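```bash
python3 -m pendant '[[0.08,0.013,0,0,0],[0.08,0,0,0,0],[0.04,0,0,0,0],[0.03,0,0,0,0],[0,0,0,0,0],[0,0,0,0,0]]'
python3 go.py .598 -.1065 .02
```

```text
time: 32.48
tool_pos: [0.5979, -0.1071, 0.0221]
tcp_rot: [2.036, 1.57, 3.08]
ft_force: [0.4, 0.7, -0.8]
width: 0.441
pos [ 0.5979 -0.1071  0.0221] tool y ang 149.8 shift x,y,z (0.1m) [0.021 0.002 0.005] F [ 0.4  0.7 -0.8] w 0.441 q7 1.31 t 32.4833
```

```bash
python3 -m pendant '[[0.015,0,0,0,0],[0.008,0,0,0,0],[0,0,0,0,0],[0,0,0,0,0]]'
python3 go.py .598 -.1065 .02
```

```text
time: 32.82
tool_pos: [0.5982, -0.107, 0.0202]
tcp_rot: [-1.137, 1.57, -0.092]
ft_force: [0.8, -0.0, -1.5]
width: 0.442
pos [ 0.5982 -0.107   0.0202] tool y ang 149.8 shift x,y,z (0.1m) [0.002 0.005 0.003] F [ 0.8 -0.  -1.5] w 0.442 q7 1.31 t 32.8167
```

```bash
python3 -m pendant '[[0.01,0,0,0,0],[0,0,0,0,0],[0,0,0,0,0]]'
python3 go.py .598 -.1065 .02
```

```text
time: 33.07
tool_pos: [0.5983, -0.107, 0.0201]
tcp_rot: [-0.799, 1.57, 0.245]
ft_force: [-4.2, -0.2, 9.2]
width: 0.447
pos [ 0.5983 -0.107   0.0201] tool y ang 149.8 shift x,y,z (0.1m) [0.001 0.005 0.003] F [-4.2 -0.2  9.2] w 0.447 q7 1.31 t 33.0667
```

```bash
python3 -m pendant '[[-0.01,0,0,0,0],[0,0,0,0,0.72],[0,0,0,0,0.72],[0,0,0,0,0.72],[-0.05,0,0,0,0.72],[-0.15,0,0,0,0.72],[-0.25,0,0,0,0.72],[-0.3,0,0,0,0.72]]'
python3 -m pendant '[[-0.35,0,0,0,0.72],[-0.35,0,0,0,0.72],[-0.2,0,0,0,0.72],[-0.1,0,0,0,0.72],[0,0,0,0,0.72]]'
python3 - <<'E'
from meas import *
from bench import r,cams
print(r.read_state()["tool_pos"])
f=cams.grab_frame("wrist"); cv2.imwrite("pics/w17.png",f["pixels"][:,:,::-1])
f=cams.grab_frame("side"); cv2.imwrite("pics/s17.png",f["pixels"][:,:,::-1])
np.savez("side17.npz",**{k:np.array(v) for k,v in f.items()})
E
```

```text
time: 33.73
tool_pos: [0.5968, -0.1068, 0.0945]
tcp_rot: [2.062, 1.567, 3.107]
ft_force: [1.4, -0.1, 0.8]
width: 0.718
time: 34.15
tool_pos: [0.5993, -0.1072, 0.1976]
tcp_rot: [-1.066, 1.566, -0.022]
ft_force: [0.2, 0.2, -0.4]
width: 0.718
[ 0.5992587  -0.10718406  0.19759283]
```

View pics/w17.png

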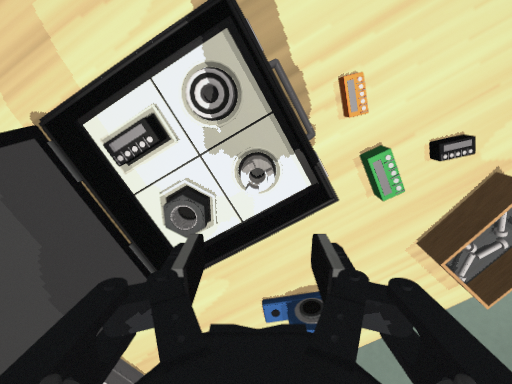

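View pics/s17.png

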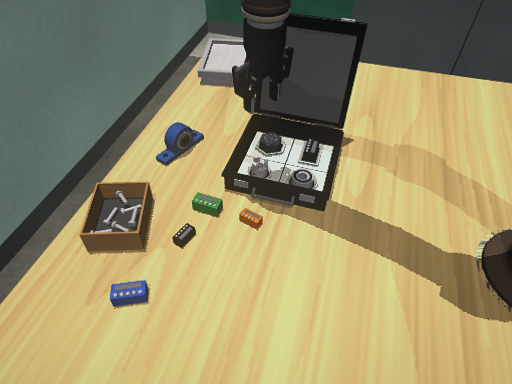

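All four sit in their nests: bearing (210,93), rectifier (137,138), nut (187,207) and hub (257,170). Now I'll check the heights and work out where the lid is.

```bash
python3 -m pendant '[[-0.2,0,0,0.1,0],[-0.3,0,0,0.11,0],[-0.3,0,0,0.11,0],[-0.3,0,0,0.11,0],[-0.3,0,0,0.11,0],[-0.2,0,0,0.11,0],[-0.1,0,0,0.11,0],[0,0,0,0.11,0]]'
python3 -m pendant '[[0,0,0,0.11,0],[0,0,0,0.02,0],[0,0,0,0,0],[0,0,0,0,0]]'
python3 go.py .546 -.42 .37
python3 - <<'E'
from meas import *
from bench import r,cams
for nm in ("wrist","side","top"):
    f=cams.grab_frame(nm); P=cloud(f); print(nm)
    if nm=="wrist": cv2.imwrite("pics/w18.png",f["pixels"][:,:,::-1])
    for n,(x,y) in dict(bearing=(.494,-.106),rect=(.494,-.21),nut=(.598,-.21),hub=(.598,-.106)).items():
        m=(np.hypot(P[:,:,0]-x,P[:,:,1]-y)<.034)&(P[:,:,2]<.1)
        if m.sum(): 
            q=P[m];t=q[q[:,2]>np.percentile(q[:,2],95)-.008] ; print(n,m.sum(),"z95,max",np.percentile(q[:,2],[95,99.5]).round(4),"mid",t[:,:2].mean(0).round(4))
    if nm!="wrist":
        m=(np.abs(P[:,:,0]-.60)<.06)&(P[:,:,1]<-.29)&(P[:,:,1]>-.40)&(P[:,:,2]>.1)&(P[:,:,2]<.32)
        q=P[m]; print("lid",m.sum())
        if m.sum()>50:
            a=np.polyfit(q[:,2],q[:,1],1); print("dy/dz",a, "angle",np.pi/2+np.arctan(-a[0]),"zmax",q[:,2].max(), "y at z.056",np.polyval(a,.056))
E
```

```text
time: 34.92
tool_pos: [0.5986, -0.1071, 0.3654]
tcp_rot: [-0.502, 1.57, -0.374]
ft_force: [-0.0, -0.2, -0.1]
width: -0.002
time: 35.25
tool_pos: [0.5978, -0.1067, 0.3635]
tcp_rot: [-3.085, 1.568, -3.085]
ft_force: [0.5, 0.4, 0.5]
width: -0.0
pos [ 0.5978 -0.1067  0.3635] tool y ang 90.0 shift x,y,z (0.1m) [-0.064 -3.132 -0.52 ] F [0.5 0.4 0.5] w -0.0 q7 0.24 t 35.25
wrist
bearing 1072 z95,max [0.0344 0.0353] mid [ 0.4942 -0.1059]
rect 964 z95,max [0.0409 0.0418] mid [ 0.4939 -0.2084]
nut 919 z95,max [0.0408 0.0417] mid [ 0.5986 -0.2089]
hub 1066 z95,max [0.0515 0.0528] mid [ 0.5977 -0.1073]
side
bearing 453 z95,max [0.0323 0.0336] mid [ 0.4952 -0.1032]
rect 453 z95,max [0.0384 0.0392] mid [ 0.4948 -0.2052]
nut 447 z95,max [0.0381 0.0393] mid [ 0.5989 -0.206 ]
hub 442 z95,max [0.0492 0.0509] mid [ 0.6    -0.1051]
lid 3888
dy/dz [-0.24416366 -0.26104042] angle 1.810274463281013 zmax 0.29849555216874757 y at z.056 -0.2747135838531472
top
bearing 374 z95,max [0.0347 0.0364] mid [ 0.4958 -0.1005]
hub 464 z95,max [0.0503 0.0525] mid [ 0.599  -0.1068]
lid 429
dy/dz [-0.55074835 -0.17495098] angle 2.074213907783408 zmax 0.30151844043152665 y at z.056 -0.2057928862175946
```

View pics/w18.png

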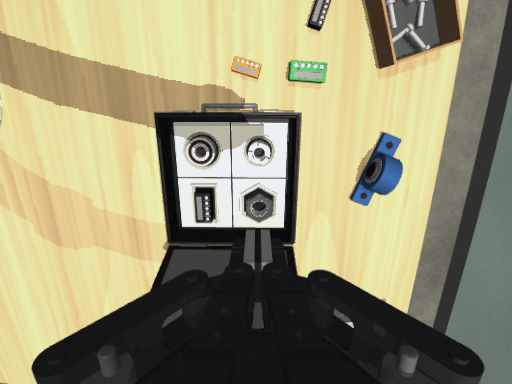

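Heights are 32, 38, 38 and 50 mm, all as specified and below the 56 mm rim. The lid stands at 1.81 rad, with its edge at about y = -0.34 and z = 0.295. Moving over and behind it with shut fingers.

```bash
python3 -m pendant '[[0,-0.16,-0.02,0,0],[0,-0.31,-0.05,0,0],[0,-0.31,-0.05,0,0],[0,-0.31,-0.05,0,0],[0,-0.31,-0.05,0,0],[0,-0.31,-0.05,0,0],[0,-0.31,-0.05,0,0],[0,-0.31,-0.05,0,0]]'
python3 -m pendant '[[0,-0.31,-0.05,0,0],[0,-0.31,-0.05,0,0],[0,-0.18,-0.05,0,0],[0,0,0,0,0],[0,0,0,0,0]]'
python3 go.py .546 -.42 .265
```

```text
time: 36.07
tool_pos: [0.5599, -0.3414, 0.3649]
tcp_rot: [0.85, 1.571, 0.848]
ft_force: [0.8, -0.1, 0.9]
width: -0.001
time: 36.48
tool_pos: [0.5441, -0.4212, 0.3645]
tcp_rot: [3.048, 1.57, 3.044]
ft_force: [-0.3, 0.4, -0.2]
width: 0.001
pos [ 0.5441 -0.4212  0.3645] tool y ang 89.7 shift x,y,z (0.1m) [0.995 0.012 0.02 ] F [-0.3  0.4 -0.2] w 0.001 q7 0.79 t 36.4833
```

```bash
python3 -m pendant '[[0.15,0,0.01,0,0],[0.25,0,0,0,0],[0.25,0,0,0,0],[0.25,0,0,0,0],[0.1,0,0,0,0],[0,0,0,0,0]]'
python3 go.py .546 -.36 .265
python3 - <<'E'
from meas import *
from bench import r,cams
f=cams.grab_frame("side"); cv2.imwrite("pics/s19.png",cv2.resize(f["pixels"][0:220,180:420],None,fx=3,fy=2.7)[:,:,::-1])
E
```

```text
time: 36.98
tool_pos: [0.5462, -0.4172, 0.2623]
tcp_rot: [2.352, 1.566, 2.351]
ft_force: [0.3, 0.3, 0.4]
width: -0.002
pos [ 0.5462 -0.4172  0.2623] tool y ang 90.0 shift x,y,z (0.1m) [-0.025  0.572 -0.002] F [0.3 0.3 0.4] w -0.002 q7 0.81 t 36.9833
```

View pics/s19.png

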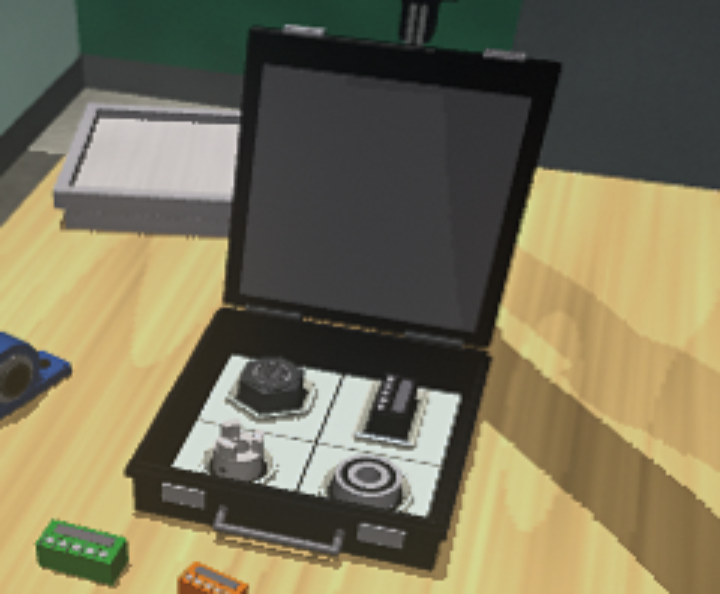

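```bash
python3 -m pendant '[[0,0.15,0,0,0],[0,0.15,0,0,0],[0,0.12,0,0,0],[0,0.1,0,0,0],[0,0.1,0,0,0],[0,0.1,0,0,0]]'
python3 -m pendant '[[0,0.1,0,0,0],[0,0.1,0,0,0],[0,0.1,0,0,0],[0,0.1,0,0,0],[0,0.1,0,0,0]]'
python3 go.py .546 -.261 .265
```

```text
time: 37.53
tool_pos: [0.5466, -0.3482, 0.2663]
tcp_rot: [-0.873, 1.568, -0.877]
ft_force: [0.8, -3.5, 3.7]
width: 0.0
time: 37.95
tool_pos: [0.5463, -0.2969, 0.2649]
tcp_rot: [2.769, 1.571, 2.766]
ft_force: [-0.5, -3.2, 2.0]
width: -0.004
pos [ 0.5463 -0.2969  0.2649] tool y ang 89.8 shift x,y,z (0.1m) [-0.001  0.359 -0.005] F [-0.5 -3.2  2. ] w -0.004 q7 0.62 t 37.95
```

Contact force is about 3 N, so the lid is moving. Following its arc now.

```bash
python3 -m pendant '[[0,0.12,0,0,0],[0,0.12,0,0,0],[0,0.12,0,0,0],[0.03,0.12,0,0,0],[0.04,0.12,0,0,0],[0.04,0.12,0,0,0],[0.04,0.12,0,0,0],[0.05,0.12,0,0,0]]'
python3 go.py .546 -.191 .244
python3 -m pendant '[[0.06,0.1,0,0,0],[0.08,0.11,0,0,0],[0.08,0.11,0,0,0],[0.09,0.11,0,0,0]]'
python3 go.py .546 -.146 .213
python3 - <<'E'
from meas import *
from bench import r,cams
f=cams.grab_frame("side"); cv2.imwrite("pics/s20.png",f["pixels"][:,:,::-1])
E
```

```text
time: 38.62
tool_pos: [0.5469, -0.2003, 0.2446]
tcp_rot: [0.826, 1.57, 0.823]
ft_force: [1.5, -2.3, 1.6]
width: 0.001
pos [ 0.5469 -0.2003  0.2446] tool y ang 89.8 shift x,y,z (0.1m) [ 0.006  0.093 -0.009] F [ 1.5 -2.3  1.6] w 0.001 q7 0.45 t 38.6167
time: 38.95
tool_pos: [0.5467, -0.1575, 0.2131]
tcp_rot: [2.134, 1.57, 2.131]
ft_force: [1.1, -0.2, 1.8]
width: 0.003
pos [ 0.5467 -0.1575  0.2131] tool y ang 89.8 shift x,y,z (0.1m) [ 0.001  0.115 -0.008] F [ 1.1 -0.2  1.8] w 0.003 q7 0.39 t 38.95
```

View pics/s20.png

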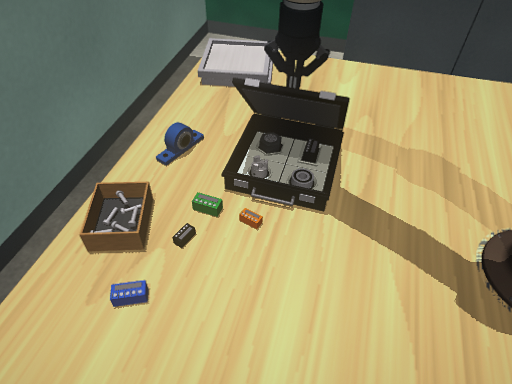

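```bash
python3 -m pendant '[[0.08,0.1,0,0,0],[0.09,0.1,0,0,0],[0.1,0.09,0,0,0],[0.1,0.08,0,0,0],[0.1,0.08,0,0,0]]'
python3 go.py .546 -.11 .171
python3 -m pendant '[[0.1,0.06,0,0,0],[0.1,0.05,0,0,0],[0.1,0.05,0,0,0],[0.1,0.04,0,0,0],[0.1,0.04,0,0,0]]'
python3 go.py .546 -.086 .122
```

```text
time: 39.42
tool_pos: [0.5468, -0.113, 0.1657]
tcp_rot: [-3.078, 1.57, -3.081]
ft_force: [-0.5, -0.2, 0.6]
width: -0.003
pos [ 0.5468 -0.113   0.1657] tool y ang 89.8 shift x,y,z (0.1m) [-0.053  0.03  -0.008] F [-0.5 -0.2  0.6] w -0.003 q7 0.33 t 39.4167
time: 39.83
tool_pos: [0.547, -0.0895, 0.1159]
tcp_rot: [-2.71, 1.571, -2.713]
ft_force: [0.4, -0.7, 0.7]
width: 0.001
pos [ 0.547  -0.0895  0.1159] tool y ang 89.8 shift x,y,z (0.1m) [-0.061  0.035 -0.01 ] F [ 0.4 -0.7  0.7] w 0.001 q7 0.32 t 39.8333
```

```bash
python3 -m pendant '[[0.1,0.05,0,0,0],[0.1,0.04,0,0,0],[0.08,0.03,0,0,0],[0.06,0.02,0,0,0],[0.04,0,0,0,0],[0,0,0,0,0]]'
python3 go.py .546 -.07 .068
python3 - <<'E'
from meas import *
from bench import r,cams
f=cams.grab_frame("side"); cv2.imwrite("pics/s21.png",f["pixels"][:,:,::-1])
E
```

```text
time: 40.33
tool_pos: [0.5466, -0.0756, 0.0781]
tcp_rot: [3.066, 1.569, 3.063]
ft_force: [0.2, -0.4, 0.1]
width: 0.005
pos [ 0.5466 -0.0756  0.0781] tool y ang 89.8 shift x,y,z (0.1m) [ 0.101  0.056 -0.007] F [ 0.2 -0.4  0.1] w 0.005 q7 0.32 t 40.3333
```

View pics/s21.png

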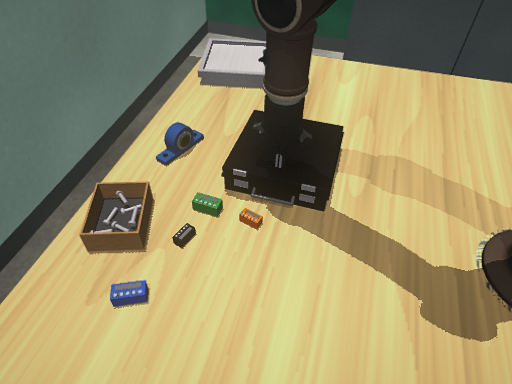

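The lid looks all but shut, so I'll press gently near the free edge.

```bash
python3 -m pendant '[[0.04,0.1,0,0,0],[0.04,0.1,0,0,0],[0.02,0,0,0,0],[0.01,0,0,0,0],[0,0,0,0,0],[0,0,0,0,0]]'
python3 go.py .546 -.05 .068
```

```text
time: 40.88
tool_pos: [0.5474, -0.0551, 0.0682]
tcp_rot: [0.846, 1.57, 0.844]
ft_force: [0.5, 1.3, 1.2]
width: 0.001
pos [ 0.5474 -0.0551  0.0682] tool y ang 89.9 shift x,y,z (0.1m) [ 0.002  0.051 -0.014] F [0.5 1.3 1.2] w 0.001 q7 0.29 t 40.8833
```

```bash
python3 -m pendant '[[0.01,0,0,0,0],[0.01,0,0,0,0],[0,0,0,0,0],[0,0,0,0,0]]'
python3 go.py .546 -.05 .068
```

```text
time: 41.22
tool_pos: [0.5475, -0.0552, 0.0679]
tcp_rot: [1.119, 1.569, 1.116]
ft_force: [-6.5, 3.9, 23.3]
width: -0.002
pos [ 0.5475 -0.0552  0.0679] tool y ang 89.8 shift x,y,z (0.1m) [-0.001  0.052 -0.015] F [-6.5  3.9 23.3] w -0.002 q7 0.3 t 41.2167
```

It stops firmly at z = 0.0679 with 23 N, so the lid is on the rim. Backing off to check.

```bash
python3 -m pendant '[[-0.03,0,0,0,0],[-0.15,0,0,0,0],[-0.3,0,0,0,0],[-0.35,0,0,0,0],[-0.35,0.1,0,0,0],[-0.3,0.3,0,0,0],[-0.2,0.3,0,0,0],[-0.1,0.3,0,0,0]]'
python3 -m pendant '[[0,0.35,0,0,0],[0,0.35,0,0,0],[0,0.35,0,0,0],[0,0.2,0,0,0],[0,0,0,0,0],[0,0,0,0,0]]'
python3 - <<'E'
from meas import *
from bench import r,cams
print(r.read_state()["tool_pos"],r.read_state()["ft_force"])
for nm in ("side","top"):
    f=cams.grab_frame(nm); cv2.imwrite(f"pics/{nm}22.png",f["pixels"][:,:,::-1]); P=cloud(f)
    m=(np.abs(P[:,:,0]-.546)<.1)&(P[:,:,1]<-.05)&(P[:,:,1]>-.26)&(P[:,:,2]<.11)&(P[:,:,2]>.04)
    q=P[m]; a=np.polyfit(q[:,1],q[:,2],1); print(nm,m.sum(),"slope",a[0].round(4),"z at -.26,-.04",np.polyval(a,[-.26,-.04]).round(4))
E
```

```text
time: 41.88
tool_pos: [0.5486, 0.0438, 0.2467]
tcp_rot: [0.184, 1.566, 0.179]
ft_force: [0.2, -0.6, -0.3]
width: -0.001
time: 42.38
tool_pos: [0.5476, 0.1695, 0.2429]
tcp_rot: [-2.137, 1.57, -2.138]
ft_force: [0.7, -0.3, 0.1]
width: -0.001
[0.54756829 0.16948119 0.24294977] [ 0.66077365 -0.33207319  0.08699478]
side 2904 slope -0.0004 z at -.26,-.04 [0.0677 0.0676]
top 6046 slope -0.0003 z at -.26,-.04 [0.0691 0.069 ]
```

View pics/side22.png

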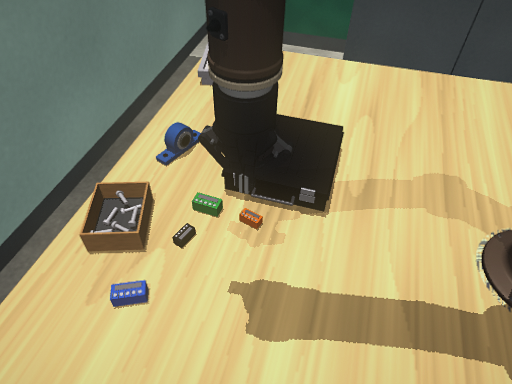

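View pics/top22.png

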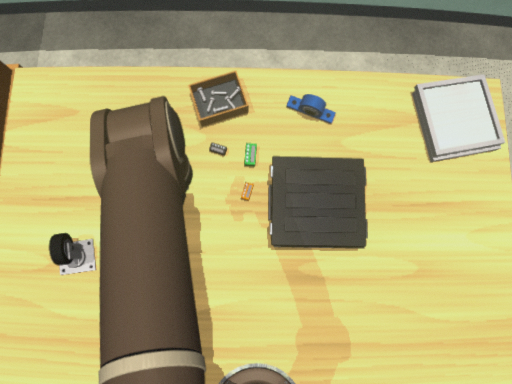

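The lid is flat at 68 mm in both views, with a slope of about -0.0004. In the top picture the shut case is at (318,202). The robot is clear of everything and the look-alikes were not disturbed. Handing in.

Run:
```python
from bench import r
print(r.finish_job())
```

```text
the job is handed in; nothing more can be done
None
```

The kit is packed: the bearing, rectifier, nut and hub each went into the nest of its own outline, in that order. I then shut the lid and handed the job in after about 42 s of the 128 s allowed.

**Parts before closing:** their tops stood at about 32, 38, 38 and 50 mm in the side view, all below the 56 mm rim. The bearing, rectifier and nut were measured again from above and lay within about 1 mm of their nest centres. The hub was judged from its landing position and the pictures.

**Lid:** it stopped firmly at z = 0.0679 m, with 23 N of wrist force as I pressed it shut. Its top is flat at 67.6 mm in the side view and 69 mm in the top view, against the 68 mm expected, and its slope is below 0.001.

**At hand-in:** the robot was touching nothing, and none of the look-alikes I could see had moved.

**Disagreements:**
- The wrist camera read heights 1–3 mm higher than the side view; I took the side view as correct.
- One lid-angle fit from the top view, made with the arm possibly in its line of sight, gave 2.07 rad. Two other fits gave 1.81 rad, so I dropped it.

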